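# Lay a vase in the engraving cradle and close the end stop

## Task

Lay the small leather-hard clay vase on its side in the wooden engraving cradle, with its neck in the slot of the fork plate, setting it down gently because the clay still dents. Then gently slide the cradle's end stop up against its foot, so that the vase is held without play between the fork and the stop, and let go. Do not tip the vase over on the table, and leave the other things where they are.

Things in the scene. Friction and masses are not known exactly. Their poses are not given: they have to be found in the camera images.
- vase: Small plain dark-brown clay vase, upright, 115 mm tall, about 0.28 kg, round. Origin at the centre of its underside, z along its axis from foot to mouth. Straight body 52 mm in diameter from 4 to 98 mm height, chamfered foot (flat 44 mm across), nearly flat shoulder at 104 mm, short neck 26 mm and lip 30 mm in diameter. Centre of mass at about 52 mm height.
- vase_foot (a point): Centre of the vase's flat underside (same point as the vase's origin).
- vase_middle (a point): Point on the vase's axis 55 mm above the underside.
- vase_shoulder (a point): Point on the vase's axis at the height of its shoulder, 104 mm above the underside.
- cradle: Wooden engraving cradle, fixed to the table: base board 104 mm (x) by 236 mm (y), top face 16 mm above the table. Origin at the centre of the underside, z up, y along the cradle: fork at -y, end stop at +y. With the shoulder against the fork, the vase's foot is at y = +21.5 mm; laid up to 12 mm short of the fork, it still rests on both saddles and the end stop can push it home.
- saddle_mid (a point): Where the seated vase's middle lies: 58 mm above the table, x = 0, y = -33.5 mm of the cradle. Two cork-lined V saddles carry the vase's body (90 degree V, 84 mm wide over all, 12 mm thick, tops 50 mm high or less), centred at y = +11.5 mm and y = -55 mm, 54 mm clear between them for the fingers.
- fork_face (a point): Point on the cradle's axis line (58 mm up, x = 0) in the plane of the fork's face that the shoulder bears on, y = -82.5 mm. Axes as the cradle's. The fork plate is 80 mm wide, 10 mm thick, 54 mm high, with an upward-open slot 36 mm wide, its bottom 38 mm high, in which the neck lies without touching.
- end_stop (a joint): Sliding end stop of the cradle, in m: 0 is fully back, growing as it slides along -y of the cradle towards the fork, 0.06 at most. At value q its face is at y = 61.5 mm - q of the cradle. It slides stiffly (about 1.5 N) and stays where it is left.
- stop_face (a point): Middle of the end stop's cork face that meets the vase's foot (58 mm above the table; the face itself is 50 mm wide and reaches from 23 to 53 mm height). Axes as the cradle's.
- stop_grip (a point): Middle of the end stop's upright wooden tab, 30 mm behind its face and 74 mm above the table. Tab 16 mm across (cradle x), 32 mm long (cradle y), top 90 mm above the table, free on both sides down to 35 mm height. It may be gripped from above across its 16 mm or pushed from behind.
- calipers: Bow calipers, 76x125x8 mm, lying flat; bystander. Origin under its centre.
- wood_mallet: Small turned wooden mallet, 150x93x35 mm, lying flat; bystander. Origin under its centre.
- slip_cup: Small clay cup, 65x65x47 mm, upright; bystander. Origin under its centre.
Mind the look-alikes: they are no part of the job. Leave any purple or turquoise look-alike of the vase alone.

How it is judged:
By the outcome, as a careful person would: the job done as asked, in the order asked, and still so for the second after the job is handed in, with the robot touching nothing.
It also fails if it takes over 51 s, if anything falls off the work surface, if the arm or the gripper's body presses on something with over 40 N, if the wrist force passes 120 N, or if a joint passes its speed limit or range.

## Robot

A 6-joint arm with a two-finger parallel gripper is mounted at the origin on a cart in front of the work surface, level with it; the furniture and walls round the work are solid. World frame = base frame: x ahead of the robot, y to its left, z up, the work surface at z = 0. Lengths are in mm, angles in rad, forces in N, time in s.
With the tool pointing down it reaches from about 400 to 925 mm from the base axis. Payload 3.4 kg.
Tool frame: the origin (TCP) lies at the very end of the fingers, on their centre line; the grasp point (between the pads) lies 19 mm behind it (arm.grip_depth is the distance from the TCP to the grasp point, in mm); y points along the fingers, z is the direction in which the jaws open and shut, and the axes are right-handed (so a half turn about y gives the same grasp; the last joint's range is limited). The gripper opens to 85 mm and grips with 20 to 120 N. Pads are 22 mm wide; open, the fingers measure 114 mm over their backs; the gripper's body (76 mm by 85 mm) begins 54 mm behind the grasp point. The pads swing forward as they close: fully open they stand 13 mm farther back than shut.
Start: joints at [-1.232, 0.307, 1.506, -0, 1.328, -0.073], TCP at [230.127, -526.947, 231.305] pointing down, gripper open.
Joint ranges: [-3.12, 3.12], [-1.05, 2.28], [0.14, 2.33], [-1.42, 4.57], [0.1, 2.73], [-2.68, 2.68]. Speed limits (rad/s): [2.57, 2.57, 3.14, 3.14, 3.14, 3.14].

## Interface

Orientations are given as a 3x3 rotation matrix whose columns are the frame's x, y, z axes.
In Python, from workcell import arm gives the robot as it stands. The module is installed in compiled form; this text tells all that it offers.
- The arm moves only by the shell command python3 -m pendant 'ROWS' [FORCE]. ROWS is JSON, a list that holds one entry, the list of rows, each a list of 7 numbers: the shift along the tool's x, y, z in m, then the turn, a rotation vector about the tool's x, y, z in degrees, then the opening, from 0 (shut) to 1 (fully open). A call has 1 to 12 rows; each row is the pose to reach, as a shift and turn from the pose measured when the call began, along the tool's axes at that moment; what a row does not reach only later rows make up. A row lasts 1/12 s, in which the tool goes at most 41.7 mm and 7.16 degrees, less where a joint would pass 70% of its speed; a pose out of reach is approached as far as the arm can. A call with a gripper value outside its range is refused whole. The fingers move at their own pace and stop on an object; FORCE is the grip in N (left out, the last holds). Time passes only in rows, so rows that repeat a pose let the fingers close. It gives the time, the measured TCP pose, the force and the opening at its end, in the units of the state.
- arm.sense(): the state, without advancing time (a new reading comes with each control period).
- arm.camera(name): name is "side" or "top"; returns (picture, depth): 400x640x3 uint8, blue, green, red; 400x640 float32, mm along the optical axis (not along the pixel's ray), 0 where there is no reading.
- arm.calibration(name): a dict with "fx", "fy", "cx", "cy" (pixels), "position" and "rotation" of the camera in the world. Camera axes: x right, y up, looking along -z (the intrinsics and any distortion apply to the point x, -y, -z); pixel columns grow to the right and rows downward; lengths in mm; the calibration is good to about 2 mm. A picture is of the moment at which its call begins. calibration takes no time and is no camera call.
- arm.job_done(): hands the job in, once; it reports no verdict.
Trained networks look in the newest picture that a camera, given by its name, has taken for a name from the list of things; names that differ only in an ending like _2 or _b are one class to them, and where a whole thing is asked for, a point or a joint stands for the part that bears it (a point fixed in the world has none). Each returns a list of dicts, best first, with "conf" (0 to 1); they miss things now and then, are a little off and sometimes report something else, mostly with a low value. They report only what shows in the picture. A call takes as long as a camera call. They do not tell look-alikes from the thing itself.
- arm.cut_out(camera, label): "mask" (400x640 bool, what is visible of it) and "xy" ([column, row] in pixels, amid what is visible of it).
- arm.tip_of(camera, label): "xy" ([column, row] in pixels: a listed point, or the origin of a listed thing).
The state is a dict: "time_s": time; "joint_positions": joint angles; "joint_vel": joint speeds; "tau": joint torques, N m; "ee_pos": TCP position; "tool_rot": TCP orientation; "force": force on the tool from outside, world axes, zero at the start; "torque": the same for the moment, N m; "opening": finger opening in mm.
Only numpy, scipy, OpenCV 4.12 (cv2) and the standard library are available. Lean on these libraries where they do the work, as an engineer would, in place of code of your own. Each camera call takes 0.05 s, during which the arm holds its last target.

## Working session

There is one attempt and no reset: what is moved stays moved. The work goes in short steps, Python scripts to look and compute and a shell command to move; the robot and the scene stay as the last step left them, time stands still between calls to the robot, and variables do not carry over. Pictures are saved under pics/ and viewed, and the job is handed in when it is done.

```bash
mkdir -p pics
python3 - <<'E'
from workcell import arm
import cv2, numpy as np
s=arm.sense(); print({k:np.round(v,3).tolist() for k,v in s.items()}, arm.grip_depth)
for n in("top","side"):
    p,d=arm.camera(n); cv2.imwrite(f"pics/{n}0.png",p); np.save(f"{n}_d.npy",d)
    c=arm.calibration(n); print(n,{k:np.round(v,3).tolist() for k,v in c.items()})
E
```

```text
{'time_s': 0.0, 'joint_positions': [-1.232, 0.308, 1.508, 0.0, 1.328, -0.073], 'joint_vel': [0.001, -0.0, -0.001, -0.001, 0.003, 0.0], 'tau': [-0.0, -45.756, -25.191, -0.0, 0.013, -0.0], 'ee_pos': [229.906, -526.283, 230.385], 'tool_rot': [[-0.916, -0.001, 0.4], [-0.4, 0.002, -0.916], [-0.0, -1.0, -0.002]], 'force': [-0.308, -0.097, 0.065], 'torque': [0.044, 0.015, -0.011], 'opening': 85.342} 18.700000000000003
top {'fx': 368.515, 'fy': 368.515, 'cx': 323.439, 'cy': 199.795, 'position': [392.075, -219.267, 926.665], 'rotation': [[-0.01, 0.992, -0.125], [-1.0, -0.01, 0.005], [0.003, 0.125, 0.992]]}
side {'fx': 375.861, 'fy': 375.861, 'cx': 321.609, 'cy': 198.171, 'position': [510.14, 461.514, 698.633], 'rotation': [[-0.999, -0.035, 0.013], [0.033, -0.662, 0.748], [-0.017, 0.748, 0.663]]}
```

View pics/top0.png

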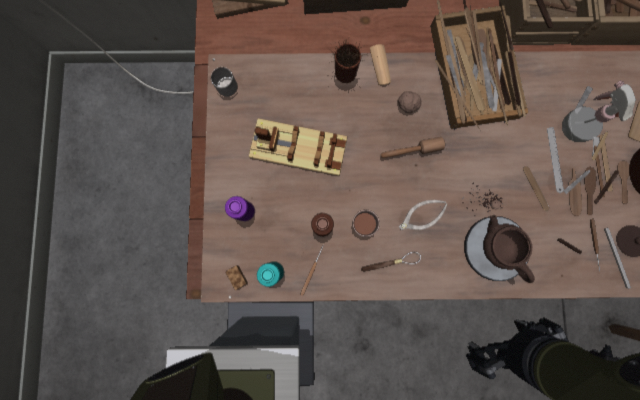

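View pics/side0.png

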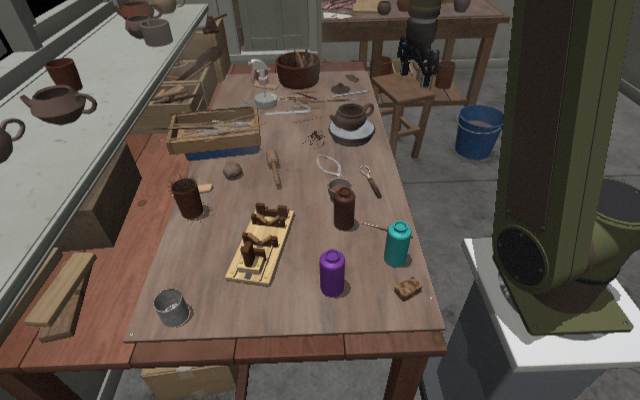

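The dark-brown vase is at top (322,224) and side (344,208). The look-alikes are purple at top (238,208) and turquoise at (268,274). The brown one fits the description. The cradle is at top (298,147), with its stop tab at the left and its fork at the right. I'll confirm with a crop and measure.

```bash
cat > h.py <<'E'
from workcell import arm
import cv2, numpy as np
def proj(n,P):
    c=arm.calibration(n);R=np.array(c["rotation"]);t=np.array(c["position"])
    q=(np.atleast_2d(P)-t)@R
    return np.c_[c["cx"]+c["fx"]*q[:,0]/-q[:,2], c["cy"]-c["fy"]*q[:,1]/-q[:,2]]
def ray(n,uv):
    c=arm.calibration(n);R=np.array(c["rotation"]);t=np.array(c["position"])
    u,v=uv; return t,R@np.array([(u-c["cx"])/c["fx"],-(v-c["cy"])/c["fy"],-1])
def atz(n,uv,z):
    t,d=ray(n,uv); return t+d*(z-t[2])/d[2]
def cloud(n,d):
    c=arm.calibration(n);R=np.array(c["rotation"]);t=np.array(c["position"])
    v,u=np.mgrid[:400,:640]; q=np.stack([(u-c["cx"])/c["fx"]*d,-(v-c["cy"])/c["fy"]*d,-d],-1)
    return q@R.T+t
E
python3 - <<'E'
from h import *
Z={"vase_foot":0,"vase_shoulder":104,"saddle_mid":58,"fork_face":58,"stop_grip":74,"stop_face":58,"cradle":0,"slip_cup":0}
for n in("top","side"):
    p,d=arm.camera(n); np.save(f"{n}_d.npy",d)
    W=cloud(n,d); np.save(f"{n}_W.npy",W)
    for l,z in Z.items():
        for r in arm.tip_of(n,l)[:4]: print(n,l,round(r["conf"],2),np.round(r["xy"],1),np.round(atz(n,r["xy"],z),1))
    for l in("vase","cradle","slip_cup","end_stop"):
        for i,r in enumerate(arm.cut_out(n,l)[:4]):
            m=r["mask"]; np.save(f"m_{n}_{l}_{i}.npy",m); P=W[m&(d>0)]; print(n,l,round(r["conf"],2),np.round(r["xy"]),m.sum(),p[m].mean(0).round(),np.percentile(P,[2,50,98],axis=0).round(1).tolist() if len(P) else '')
p,_=arm.camera("top"); a=cv2.resize(p[100:260,220:400],(720,640)); 
q,_=arm.camera("side"); b=cv2.resize(q[180:310,210:440],(800,452))
cv2.imwrite("pics/ca.png",cv2.resize(a,(660,586)));cv2.imwrite("pics/cb.png",b)
E
```

```text
top vase_foot 0.88 [245.1 216.7] [468.3 -25.9   0. ]
top vase_foot 0.82 [274.6 276. ] [ 320.8 -101.     0. ]
top vase_foot 0.71 [321.5 221.7] [ 453.7 -218.1    0. ]
top vase_shoulder 0.93 [268.9 276.9] [ 327.  -101.8  104. ]
top vase_shoulder 0.88 [321.6 224. ] [ 441.6 -218.4  104. ]
top vase_shoulder 0.82 [231.5 202.3] [492.4 -16.5 104. ]
top vase_shoulder 0.3 [261.3 135.5] [646.5 -81.8 104. ]
top fork_face 0.8 [328.5 146.8] [ 631.  -236.9   58. ]
top fork_face 0.4 [324.1 222.8] [ 447.2 -224.3   58. ]
top stop_grip 0.96 [262.5 133.8] [659.9 -79.6  74. ]
top stop_grip 0.7 [317.8 229.7] [ 430.4 -209.5   74. ]
top stop_face 0.74 [276.5 139. ] [ 651.6 -111.    58. ]
top stop_face 0.58 [366.7 222.9] [ 445.9 -324.7   58. ]
top cradle 0.98 [303.3 146.4] [ 648.6 -173.     0. ]
top slip_cup 0.91 [363.5 223.7] [ 447.6 -323.7    0. ]
top vase 0.67 [270. 275.] 512 [131. 132.  49.] [[311.8, -124.1, 18.8], [335.6, -104.3, 102.8], [357.4, -77.3, 115.8]]
top vase 0.65 [239. 211.] 551 [114.  48.  90.] [[458.9, -50.6, 14.5], [480.7, -33.5, 102.1], [505.0, -3.7, 115.7]]
top vase 0.57 [298. 147.] 3810 
[... 1282 characters left out ...]
   0. ]
side vase 0.87 [330. 270.] 1090 [93. 43. 75.] [[460.4, -40.1, 1.9], [484.8, -7.3, 81.2], [508.7, 0.8, 116.5]]
side vase 0.69 [398. 246.] 961 [96. 98. 39.] [[312.9, -109.3, 9.2], [338.4, -80.6, 78.4], [358.7, -72.6, 116.2]]
side vase 0.67 [343. 210.] 796 [29. 35. 52.] [[420.6, -230.5, 8.4], [445.2, -200.5, 76.0], [466.5, -193.2, 116.3]]
side cradle 0.72 [264. 246.] 3426 [ 80. 109. 131.] [[585.2, -251.5, 7.5], [645.9, -134.7, 20.0], [709.1, -40.8, 89.2]]
side slip_cup 0.59 [337. 184.] 267 [67. 73. 88.] [[420.0, -354.4, 15.3], [455.1, -343.2, 34.8], [478.5, -294.3, 49.8]]
side end_stop 0.88 [249. 260.] 644 [56. 78. 98.] [[634.9, -103.4, 23.7], [658.5, -72.2, 41.9], [688.8, -57.2, 92.0]]
```

View pics/ca.png

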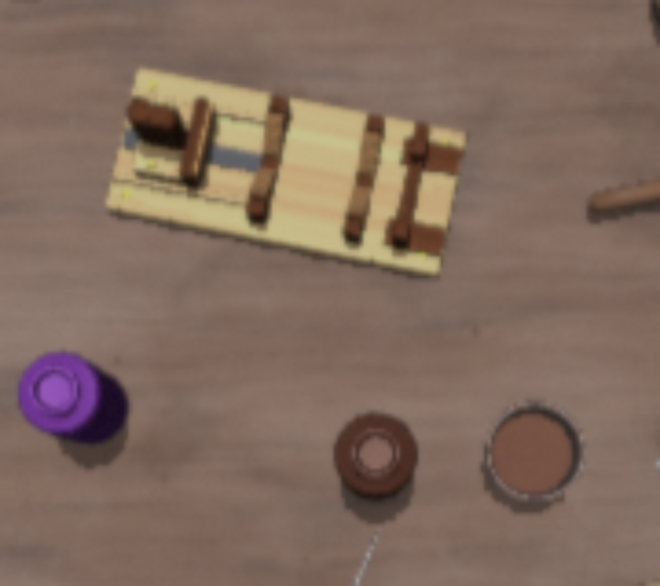

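View pics/cb.png

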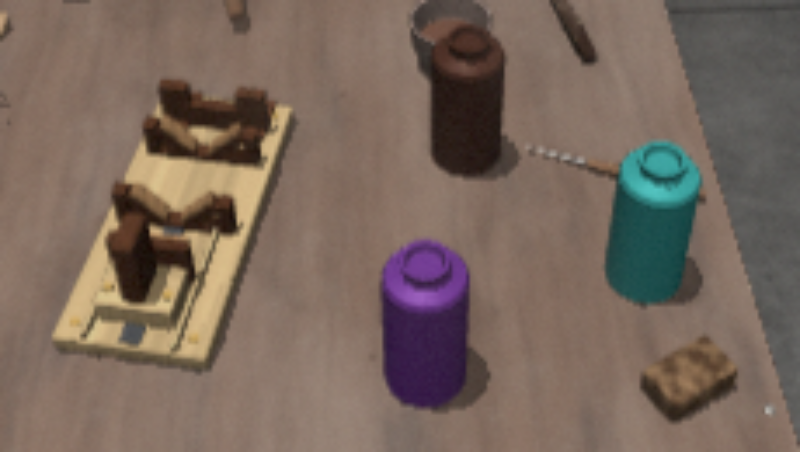

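The crop confirms the plain dark-brown vase, at crop (376,455), with the slip cup close on its right. Next I'll fit the cradle pose and the vase axis.

Run:
```python
from h import *
from scipy.optimize import least_squares
for n in("top","side"):
    W=np.load(f"{n}_W.npy"); d=np.load(f"{n}_d.npy"); m=np.load(f"m_{n}_cradle_0.npy")&(d>0)
    P=W[m]; B=P[(P[:,2]>10)&(P[:,2]<22)][:,:2].astype(np.float32)
    c,s,a=cv2.minAreaRect(B); print(n,"board",c,s,a,len(B))
    e=cv2.boxPoints((c,s,a)); print(e.round(1).tolist())
    T=P[P[:,2]>80]; print("tab top",T.mean(0).round(1),cv2.minAreaRect(T[:,:2].astype(np.float32)))
    i={"top":3,"side":2}[n]
    V=W[np.load(f"m_{n}_vase_{i}.npy")&(d>0)]
    print(len(V)); S=V[(V[:,2]>20)&(V[:,2]<96)]
    f=least_squares(lambda q:np.hypot(S[:,0]-q[0],S[:,1]-q[1])-26,[442,-220],loss="soft_l1"); print("vase side fit",f.x,len(S))
    t=V[V[:,2]>108]; print("top",t.mean(0),cv2.minEnclosingCircle(t[:,:2].astype(np.float32)))
    t=V[V[:,2]>98]; print("shoulder",t.mean(0),cv2.minEnclosingCircle(t[:,:2].astype(np.float32)))
```

```text
top board (646.0641479492188, -159.67138671875) (234.3290557861328, 103.92508697509766) 77.81610870361328 2611
[[570.5, -263.20001220703125], [672.0999755859375, -285.20001220703125], [721.5999755859375, -56.099998474121094], [620.0, -34.20000076293945]]
tab top [662.7 -79.3  87.9] ((663.5679931640625, -78.63150787353516), (31.199661254882812, 15.888282775878906), 75.38348388671875)
477
vase side fit [ 443.68472008 -219.22468915] 15
top [ 443.22328405 -219.47933892  112.01635731] ((443.3370361328125, -219.8273162841797), 14.609479904174805)
shoulder [ 442.90278019 -219.58282206  105.24540995] ((443.1444091796875, -219.31961059570312), 25.790361404418945)
side board (646.6485595703125, -158.7069091796875) (238.02267456054688, 104.25947570800781) 77.89624786376953 1694
[[570.7000122070312, -264.1000061035156], [672.7000122070312, -286.0], [722.5999755859375, -53.29999923706055], [620.5999755859375, -31.399999618530273]]
tab top [663.5 -74.8  89. ] ((663.9865112304688, -76.89999389648438), (31.941085815429688, 15.93676471710205), 74.7326889038086)
791
vase side fit [ 443.94196952 -220.35179805] 439
top [ 444.03388182 -220.23590126  113.37747601] ((444.3587646484375, -219.62203979492188), 16.11431884765625)
shoulder [ 444.14440825 -212.84969338  107.3051115 ] ((443.33447265625, -217.24826049804688), 25.369531631469727)
```

```bash
python3 -m pendant '[[[-0.33,-0.12,-0.32,0,0,0,1],[-0.33,-0.12,-0.32,0,0,0,1],[-0.33,-0.12,-0.32,0,0,0,1],[-0.33,-0.12,-0.32,0,0,0,1],[-0.33,-0.12,-0.32,0,0,0,1],[-0.33,-0.12,-0.32,0,0,0,1],[-0.33,-0.12,-0.32,0,0,0,1],[-0.33,-0.12,-0.32,0,0,0,1],[-0.33,-0.12,-0.32,0,0,0,1],[-0.33,-0.12,-0.32,0,0,0,1],[-0.33,-0.12,-0.32,0,0,0,1],[-0.33,-0.12,-0.32,0,0,0,1]]]'
cat > st.py <<'E'
from h import *
import json
s=arm.sense(); s={k:np.array(v).round(4).tolist() for k,v in s.items()}
open("log.txt","a").write(json.dumps(s)+"\n")
print(s["time_s"],s["ee_pos"],s["joint_positions"],s["force"],s["opening"]);print(np.array(s["tool_rot"]).round(3).tolist())
E
python3 st.py
```

```text
time_s: 2.5
ee_pos: [406.0, -97.7, 353.1]
tool_rot: [[-0.915, 0.004, 0.403], [-0.403, 0.001, -0.915], [-0.004, -1.0, 0.0]]
force: [0.8, -1.0, -0.5]
opening: 85.5
2.5 [405.9938, -97.6519, 353.1096] [-0.3396, -0.0016, 1.5849, 0.0026, 1.5552, 0.8159] [0.8427, -0.9807, -0.5388] 85.4703
[[-0.915, 0.004, 0.403], [-0.403, 0.001, -0.915], [-0.004, -1.0, 0.0]]
```

```bash
cat > tgt.py <<'E'
from h import *
from scipy.spatial.transform import Rotation as Ro
def pose(az,tilt):   # tool pointing az horizontally, tilt deg below horizontal, x up-ish
    h=np.array([np.cos(np.radians(az)),np.sin(np.radians(az)),0]);u=np.array([0,0,1.]);t=np.radians(tilt)
    y=np.cos(t)*h-np.sin(t)*u; x=np.sin(t)*h+np.cos(t)*u
    return np.c_[x,y,np.cross(x,y)]
def delta(Rt,tcp):
    s=arm.sense();R=np.array(s["tool_rot"]);p=np.array(s["ee_pos"])
    rv=np.degrees(Ro.from_matrix(R.T@Rt).as_rotvec()); d=R.T@(np.array(tcp)-p)
    print("shift m",(d/1000).round(4),"rot",rv.round(2),"ang",np.linalg.norm(rv).round(1)); return d,rv
E
python3 - <<'E'
from tgt import *
Rt=pose(-78,10); V=np.array([443.5,-219.7,55]); tcp=V+19*Rt[:,1]
print(tcp); delta(Rt,tcp+[0,0,200])
E
```

```text
[ 447.39030786 -238.00245948   51.70068462]
shift m [0.0191 0.1014 0.1451] rot [ 53.86 -64.47 -66.59] ang 107.2
```

```bash
python3 -m pendant '[[[0.01,0.0,0.07,27,-32,-33,1],[0.01,0.0,0.07,27,-32,-33,1],[0.01,0.0,0.07,27,-32,-33,1],[0.01,0.0,0.07,27,-32,-33,1],[0.01,0.0,0.07,27,-32,-33,1],[0.01,0.0,0.07,27,-32,-33,1],[0.01,0.0,0.07,27,-32,-33,1],[0.01,0.0,0.07,27,-32,-33,1],[0.01,0.0,0.07,27,-32,-33,1]]]'; python3 st.py
python3 - <<'E'
from tgt import *
Rt=pose(-78,10); V=np.array([443.5,-219.7,55]); tcp=V+19*Rt[:,1]
delta(Rt,tcp+[0,0,200])
E
```

```text
time_s: 3.25
ee_pos: [424.5, -164.1, 351.3]
tool_rot: [[-0.495, -0.116, 0.861], [-0.61, -0.659, -0.439], [0.619, -0.743, 0.255]]
force: [-0.8, 0.8, 0.5]
opening: 85.0
3.25 [424.4815, -164.054, 351.3423] [0.0817, 0.1454, 1.6645, -0.7044, 1.5595, 0.7395] [-0.7941, 0.8288, 0.5212] 84.9805
[[-0.495, -0.116, 0.861], [-0.61, -0.659, -0.439], [0.619, -0.743, 0.255]]
shift m [-0.0278  0.1201  0.0268] rot [ 26.83 -32.22 -33.4 ] ang 53.6
```

```bash
cat > kin.py <<'E'
import numpy as np, json
from scipy.optimize import least_squares
from scipy.spatial.transform import Rotation as Ro
L=[json.loads(l) for l in open("log.txt")]
L.insert(0,dict(joint_positions=[-1.232,.307,1.506,0,1.328,-.073],ee_pos=[230.127,-526.947,231.305],tool_rot=[[-0.916,-0.001,0.4],[-0.4,0.002,-0.916],[0,-1,-0.002]]))
rz=lambda a:Ro.from_euler('z',a).as_matrix(); ry=lambda a:Ro.from_euler('y',a).as_matrix()
def wr(j,s): return rz(j[0])@ry(j[1]+j[2])@rz(s[0]*j[3])@ry(j[4])@rz(s[1]*j[5])
def fk(j,q,s,C):
    a1,d1,y1,L2,e3,L3,T=q
    A=rz(j[0]);B=A@ry(j[1]);D=B@ry(j[2]);E=D@rz(s[0]*j[3])@ry(j[4])
    p=A@[a1,y1,d1]+B@[0,0,L2]+D@[e3,0,L3]+E@[0,0,T]
    return p,E@rz(s[1]*j[5])@C
best=None
for s in[(1,1),(1,-1),(-1,1),(-1,-1)]:
    Cs=[wr(l["joint_positions"],s).T@np.array(l["tool_rot"]) for l in L]
    C=Ro.from_matrix(Cs).mean(); err=np.degrees(max((C.inv()*Ro.from_matrix(c)).magnitude() for c in Cs))
    if best is None or err<best[0]: best=(err,s,C.as_matrix())
err,s,C=best
q0=np.array([0,250,0,380,0,400,280.])
def fitq():
    f=lambda q:np.r_[np.concatenate([fk(l["joint_positions"],q,s,C)[0]-l["ee_pos"] for l in L]),(q-q0)*0.01]
    return least_squares(f,q0)
r=fitq(); q=r.x
lo=np.array([-3.12,-1.05,.14,-1.42,.1,-2.68]);hi=np.array([3.12,2.28,2.33,4.57,2.73,2.68])
def ik(p,R,j0):
    def f(j):
        pp,RR=fk(j,q,s,C); return np.r_[(pp-p)/100,Ro.from_matrix(RR.T@R).as_rotvec()]
    o=least_squares(f,np.clip(j0,lo+.01,hi-.01),bounds=(lo,hi)); return o.x,np.sqrt(2*o.cost)
if __name__=="__main__":
    print(err,s,C.round(3).tolist()); print(q.round(1)); print(np.round(r.fun[:3*len(L)],1))
E
python3 kin.py
```

```text
0.10378411096146732 (1, 1) [[0.0, 0.001, -1.0], [-1.0, 0.0, -0.0], [0.0, 1.0, 0.001]]
[-3.000e-01  1.929e+02  4.210e+01  6.412e+02  1.046e+02  4.168e+02
  3.712e+02]
[ 0.1  0.3  0.1 -0.1 -0.1  0.   0.2 -0.1 -0.1]
```

```bash
cat > chk.py <<'E'
from kin import *
from tgt import pose
j=np.array(L[-1]["joint_positions"])
print(q.round(1))
for az in(-84,-78,-72,-66):
  for tilt in(0,10,20,30):
    Rt=pose(az,tilt); V=np.array([443.5,-219.7,55])
    for dz in (0,):
        o=[ik(V+19*Rt[:,1]+[0,0,dz],Rt,x) for x in(j,[0,.5,2,-1.3,1.5,.5],[0,.5,2,4.4,1.5,-2],[-.3,-.3,2.2,-1.3,1.5,.5])]
        b=min(o,key=lambda t:t[1]); print(az,tilt,dz,b[0].round(2),round(b[1],3))
E
python3 chk.py
```

```text
[-3.000e-01  1.929e+02  4.210e+01  6.412e+02  1.046e+02  4.168e+02
  3.712e+02]
-84 0 0 [ 0.21  1.14  2.09 -1.42  1.56  1.66] 0.049
-84 10 0 [ 0.2   1.01  2.12 -1.42  1.4   1.55] 0.058
-84 20 0 [ 0.16  0.88  2.14 -1.42  1.23  1.42] 0.051
-84 30 0 [ 0.1   0.75  2.17 -1.42  1.06  1.3 ] 0.027
-78 0 0 [0.2  1.21 2.33 4.57 1.58 1.97] 0.136
-78 10 0 [0.19 1.07 2.32 4.57 1.41 1.84] 0.081
-78 20 0 [0.15 0.92 2.31 4.57 1.23 1.69] 0.051
-78 30 0 [0.09 0.77 2.31 4.57 1.04 1.53] 0.048
-72 0 0 [0.2  1.25 2.33 4.57 1.62 2.  ] 0.043
-72 10 0 [0.2  1.09 2.33 4.56 1.44 1.85] 0.005
-72 20 0 [0.16 0.93 2.33 4.54 1.24 1.69] 0.024
-72 30 0 [0.08 0.77 2.33 4.52 1.04 1.52] 0.015
-66 0 0 [0.2  1.29 2.33 4.57 1.67 2.05] 0.047
-66 10 0 [0.2  1.12 2.33 4.55 1.46 1.86] 0.097
-66 20 0 [0.16 0.93 2.33 4.53 1.24 1.66] 0.114
-66 30 0 [0.07 0.76 2.33 4.5  1.02 1.46] 0.096
```

```bash
python3 -m pendant '[[[-0.015,0.07,0.02,16,-19,-20,1],[-0.015,0.07,0.02,16,-19,-20,1],[-0.015,0.07,0.02,16,-19,-20,1],[-0.015,0.07,0.02,16,-19,-20,1],[-0.015,0.07,0.02,16,-19,-20,1],[-0.015,0.07,0.02,16,-19,-20,1]]]'; python3 st.py; python3 kin.py; python3 chk.py
```

```text
time_s: 3.75
ee_pos: [439.5, -209.8, 293.3]
tool_rot: [[-0.16, 0.028, 0.987], [-0.41, -0.911, -0.04], [0.898, -0.411, 0.157]]
force: [0.8, 0.7, 0.8]
opening: 85.6
3.75 [439.5086, -209.7942, 293.2645] [0.1964, 0.3265, 1.972, -1.1459, 1.4086, 0.9015] [0.7869, 0.68, 0.8352] 85.5764
[[-0.16, 0.028, 0.987], [-0.41, -0.911, -0.04], [0.898, -0.411, 0.157]]
0.11750049381719443 (1, 1) [[0.0, 0.001, -1.0], [-1.0, 0.0, -0.0], [0.0, 1.0, 0.001]]
[5.000e-01 1.938e+02 4.210e+01 6.435e+02 1.080e+02 4.162e+02 3.711e+02]
[ 0.1  0.2  0.2  0.1 -0.1 -0.1 -0.  -0.  -0.   0.  -0.  -0.1]
[5.000e-01 1.938e+02 4.210e+01 6.435e+02 1.080e+02 4.162e+02 3.711e+02]
-84 0 0 [ 0.21  1.15  2.08 -1.42  1.56  1.66] 0.049
-84 10 0 [ 0.2   1.01  2.11 -1.42  1.4   1.55] 0.058
-84 20 0 [ 0.16  0.88  2.14 -1.42  1.23  1.42] 0.052
-84 30 0 [ 0.1   0.75  2.16 -1.42  1.06  1.3 ] 0.028
-78 0 0 [0.2  1.22 2.32 4.57 1.58 1.97] 0.136
-78 10 0 [0.19 1.08 2.32 4.57 1.41 1.84] 0.081
-78 20 0 [0.15 0.93 2.31 4.57 1.23 1.69] 0.05
-78 30 0 [0.09 0.78 2.31 4.57 1.04 1.53] 0.046
-72 0 0 [0.2  1.26 2.33 4.57 1.62 2.01] 0.043
-72 10 0 [0.2  1.1  2.33 4.55 1.44 1.86] 0.002
-72 20 0 [0.16 0.94 2.33 4.53 1.24 1.7 ] 0.021
-72 30 0 [0.08 0.78 2.33 4.51 1.04 1.53] 0.012
-66 0 0 [0.2  1.3  2.33 4.56 1.67 2.06] 0.044
-66 10 0 [0.2  1.13 2.33 4.54 1.46 1.87] 0.094
-66 20 0 [0.16 0.94 2.33 4.52 1.25 1.67] 0.112
-66 30 0 [0.07 0.77 2.33 4.5  1.02 1.47] 0.094
```

```bash
cat > scan.py <<'E'
from kin import *
from tgt import pose
u=np.array([0,0,1.]); ang=np.radians(77.85); a=-np.array([np.cos(ang),np.sin(ang),0]); c=np.array([646.3,-159.4,0])
F2=np.diag([-1,1,-1])
seeds=[L[-1]["joint_positions"],[-.3,.5,1.9,0,1.2,0],[-.6,.5,2,1.3,1.5,-1],[-.6,.5,2,1.5,1.5,2],[-.3,.5,2,4.4,1.5,-2],[.3,.5,2,4.3,1.5,1],[-.6,1,1.5,3,1.5,0],[.2,1,2,-1.3,1.4,-1]]
def best(p,R):
    return min((ik(p,R,s0) for s0 in seeds),key=lambda t:t[1])
obs=[((483,-28),26,"pur"),((336,-103),26,"tur"),((449,-324),33,"cup")]
if __name__=="__main__":
  for sg in(1,-1):
   for tilt in(0,10,20,30,40):
    # final
    y=-u*np.cos(np.radians(tilt))-a*np.sin(np.radians(tilt)); x=a*np.cos(np.radians(tilt))-u*np.sin(np.radians(tilt))
    Rf=np.c_[x,y,np.cross(x,y)]; Rf=Rf if sg>0 else Rf@F2
    g=c-a*(-29)+58*u
    jf,ef=best(g+19*y,Rf); print("FINAL",sg,tilt,jf.round(2),round(ef,3))
    if ef>.01: continue
    for az in range(-180,180,15):
      R=pose(az,tilt); R=R if sg>0 else R@F2
      V=np.array([443.5,-219.7,55]); j,e=best(V+19*R[:,1],R)
      if e<.01:
        h=-R[:2,1]/np.linalg.norm(R[:2,1]); cl=[]
        for o,rad,nm in obs:
            d=np.array(o)-V[:2]; al=d@h
            if 30<al<420: cl.append((nm,round(al),round(abs(d[0]*h[1]-d[1]*h[0])-rad)))
        print("   ",az,j.round(2),round(e,3),cl)
E
python3 scan.py
```

```text
FINAL 1 0 [-0.35  0.61  1.52  0.    1.01 -0.14] 0.0
    -180 [-0.32  1.21  1.14 -0.44  2.32  1.26] 0.0 [('pur', 40, 166)]
    -165 [-0.22  1.18  1.23 -0.61  2.2   1.18] 0.0 [('pur', 88, 149)]
    -150 [-0.11  1.15  1.35 -0.74  2.07  1.16] 0.0 [('pur', 130, 120)]
    -135 [-0.02  1.13  1.5  -0.87  1.92  1.19] 0.0 [('pur', 163, 82)]
    -120 [ 0.07  1.11  1.67 -1.01  1.77  1.26] 0.0 [('pur', 186, 36), ('tur', 47, 125)]
    -105 [ 0.14  1.1   1.85 -1.17  1.64  1.4 ] 0.0 [('pur', 195, -15), ('tur', 85, 108)]
    -90 [ 0.2   1.13  2.04 -1.37  1.56  1.6 ] 0.0 [('pur', 192, 14), ('tur', 117, 81)]
    30 [-1.33  1.16  2.14  1.29  1.52  1.41] 0.0 [('tur', 35, 129), ('cup', 47, 60)]
    45 [-1.26  1.11  1.94  1.1   1.61  1.65] 0.0 [('cup', 70, 45)]
    60 [-1.17  1.1   1.76  0.94  1.74  1.8 ] 0.0 [('cup', 88, 24)]
    75 [-1.07  1.11  1.58  0.81  1.89  1.89] 0.0 [('cup', 99, -1)]
    90 [-0.97  1.14  1.42  0.69  2.04  1.92] 0.0 [('cup', 104, -27)]
    105 [-0.86  1.17  1.29  0.55  2.18  1.91] 0.0 [('cup', 102, -11)]
    120 [-0.75  1.2   1.18  0.4   2.3   1.84] 0.0 [('cup', 93, 14)]
    135 [-
[... 9016 characters left out ...]
1)]
    30 [-1.14  0.64  2.19  1.24  0.94 -1.18] 0.0 [('tur', 35, 129), ('cup', 47, 60)]
    45 [-1.11  0.66  2.03  0.97  1.08 -1.08] 0.0 [('cup', 70, 45)]
    60 [-1.05  0.69  1.88  0.78  1.23 -1.05] 0.0 [('cup', 88, 24)]
    75 [-0.98  0.73  1.73  0.63  1.38 -1.07] 0.0 [('cup', 99, -1)]
    90 [-0.9   0.77  1.61  0.5   1.52 -1.12] 0.0 [('cup', 104, -27)]
    105 [-0.81  0.8   1.5   0.38  1.64 -1.21] 0.0 [('cup', 102, -11)]
    120 [-0.72  0.83  1.41  0.25  1.73 -1.32] 0.0 [('cup', 93, 14)]
    135 [-0.63  0.85  1.36  0.12  1.79 -1.44] 0.0 [('cup', 78, 37)]
    150 [-0.54  0.86  1.33 -0.01  1.82 -1.58] 0.0 [('cup', 57, 55)]
    165 [-0.45  0.86  1.34 -0.14  1.8  -1.72] 0.0 [('cup', 32, 66)]
```

```bash
cat > sim.py <<'E'
from kin import *
from tgt import pose
def path(p0,R0,p1,R1,j,n=20):
    rv=Ro.from_matrix(R0.T@R1).as_rotvec(); w=0; js=[]
    for k in range(1,n+1):
        t=k/n; P=p0+(p1-p0)*t; R=R0@Ro.from_rotvec(rv*t).as_matrix()
        j,e=ik(P,R,j); w=max(w,e); js.append(j)
    js=np.array(js); print("worst",round(w,3),"min",js.min(0).round(2),"max",js.max(0).round(2),"end",js[-1].round(2),"ang",np.degrees(np.linalg.norm(rv)).round(1)); return js[-1]
u=np.array([0,0,1.]); ang=np.radians(77.85); a=-np.array([np.cos(ang),np.sin(ang),0]); c=np.array([646.3,-159.4,0]); V=np.array([443.5,-219.7,55])
def final(tilt):
    t=np.radians(tilt); y=-u*np.cos(t)-a*np.sin(t); x=a*np.cos(t)-u*np.sin(t); return np.c_[x,y,np.cross(x,y)]
def gp(y,z): return c-a*y+z*u
E
python3 - <<'E'
from sim import *
j=np.array(L[-1]["joint_positions"]);p=np.array(L[-1]["ee_pos"]);R=np.array(L[-1]["tool_rot"])
Rg=pose(155,22);pg=V+19*Rg[:,1]
j=path(p,R,pg+[0,0,220],Rg,j)
rv=Ro.from_matrix(R.T@Rg).as_rotvec(degrees=True); print("rot",rv,"shift",R.T@(pg+[0,0,220]-p))
j=path(pg+[0,0,220],Rg,pg,Rg,j)
j=path(pg,Rg,pg+[0,0,150],Rg,j)
Rf=final(22);pf=gp(-28.5,58)+19*Rf[:,1]
print(pf)
j=path(pg+[0,0,150],Rg,pf+[0,0,110],Rf,j)
j=path(pf+[0,0,110],Rf,pf,Rf,j)
E
```

```text
worst 0.0 min [-0.5   0.36  1.1  -1.09  1.48  0.88] max [ 0.18  0.8   1.91 -0.09  2.43  1.48] end [-0.5   0.8   1.1  -0.09  2.43  1.48] ang 113.1
rot [-105.64334695   39.05863711  -10.59849624] shift [-19.86853746  12.34153708 -15.70763304]
worst 0.0 min [-0.5   0.81  1.11 -0.09  2.11  1.48] max [-0.5   1.03  1.18 -0.07  2.41  1.51] end [-0.5   1.03  1.18 -0.07  2.11  1.51] ang 0.0
worst 0.0 min [-0.5   0.86  1.15 -0.08  2.12  1.49] max [-0.5   1.02  1.18 -0.07  2.32  1.51] end [-0.5   0.86  1.15 -0.08  2.32  1.49] ang 0.0
[ 641.79959292 -180.30350596   40.38350676]
worst 0.0 min [-0.54  0.54  1.13 -0.12  1.35 -0.43] max [-0.39  0.85  1.38  0.37  2.28  1.4 ] end [-0.54  0.55  1.38  0.37  1.35 -0.43] ang 127.7
worst 0.0 min [-0.54  0.55  1.39  0.37  1.16 -0.52] max [-0.54  0.66  1.48  0.4   1.34 -0.44] end [-0.54  0.66  1.48  0.4   1.16 -0.52] ang 0.0
```

```bash
python3 -m pendant '[[[-0.02,0.012,-0.016,-105.6,39.1,-10.6,0.85],[-0.02,0.012,-0.016,-105.6,39.1,-10.6,0.85],[-0.02,0.012,-0.016,-105.6,39.1,-10.6,0.85],[-0.02,0.012,-0.016,-105.6,39.1,-10.6,0.85],[-0.02,0.012,-0.016,-105.6,39.1,-10.6,0.85],[-0.02,0.012,-0.016,-105.6,39.1,-10.6,0.85],[-0.02,0.012,-0.016,-105.6,39.1,-10.6,0.85],[-0.02,0.012,-0.016,-105.6,39.1,-10.6,0.85],[-0.02,0.012,-0.016,-105.6,39.1,-10.6,0.85],[-0.02,0.012,-0.016,-105.6,39.1,-10.6,0.85],[-0.02,0.012,-0.016,-105.6,39.1,-10.6,0.85],[-0.02,0.012,-0.016,-105.6,39.1,-10.6,0.85]]]'; python3 st.py
python3 - <<'E'
from sim import *
from tgt import delta
Rg=pose(155,22);pg=V+19*Rg[:,1]
delta(Rg,pg+[0,0,220])
E
```

```text
time_s: 4.75
ee_pos: [429.1, -212.9, 268.2]
tool_rot: [[-0.418, -0.908, 0.028], [0.011, -0.035, -0.999], [0.908, -0.418, 0.024]]
force: [-0.4, -0.2, -0.2]
opening: 72.7
4.75 [429.0905, -212.8989, 268.2352] [-0.3085, 0.7418, 1.1793, -0.4237, 2.2904, 1.1587] [-0.4392, -0.2379, -0.1502] 72.6787
[[-0.418, -0.908, 0.028], [0.011, -0.035, -0.999], [0.908, -0.418, 0.024]]
shift m [ 0.0003  0.0015 -0.0007] rot [-24.95   9.27  -2.98] ang 26.8
```

```bash
python3 -m pendant '[[[0,0.0015,0,-24.9,9.3,-3,0.85],[0,0.0015,0,-24.9,9.3,-3,0.85],[0,0.0015,0,-24.9,9.3,-3,0.85],[0,0.0015,0,-24.9,9.3,-3,0.85],[0,0.0015,0,-24.9,9.3,-3,0.85]]]'; python3 st.py
python3 - <<'E'
from sim import *
from tgt import delta
Rg=pose(155,22);pg=V+19*Rg[:,1]
print(pg);delta(Rg,pg+[0,0,70]);delta(Rg,pg)
E
```

```text
time_s: 5.17
ee_pos: [427.4, -217.5, 267.3]
tool_rot: [[-0.342, -0.834, -0.432], [0.163, 0.4, -0.902], [0.926, -0.379, -0.001]]
force: [0.1, -0.5, -0.9]
opening: 72.8
5.1667 [427.4342, -217.5411, 267.3337] [-0.5123, 0.7962, 1.0994, -0.0916, 2.4255, 1.4765] [0.0656, -0.5135, -0.9025] 72.7578
[[-0.342, -0.834, -0.432], [0.163, 0.4, -0.902], [0.926, -0.379, -0.0]]
[ 427.534035   -212.25494825   47.88247473]
shift m [-0.1375  0.0586 -0.0047] rot [ 0.59 -0.21 -0.25] ang 0.7
shift m [-0.2023  0.0851 -0.0047] rot [ 0.59 -0.21 -0.25] ang 0.7
```

```bash
python3 -m pendant '[[[-0.04,0.019,-0.0047,0.6,-0.2,-0.2,0.85],[-0.08,0.036,-0.0047,0.6,-0.2,-0.2,0.85],[-0.115,0.053,-0.0047,0.6,-0.2,-0.2,0.85],[-0.135,0.062,-0.0047,0.6,-0.2,-0.2,0.85],[-0.137,0.0626,-0.0047,0.6,-0.2,-0.2,0.85],[-0.137,0.0626,-0.0047,0.6,-0.2,-0.2,0.85]]]'; python3 st.py
python3 - <<'E'
from sim import *
from tgt import delta
Rg=pose(155,22);pg=V+23*Rg[:,1]
print(pg);delta(Rg,pg)
from h import *
for n in("top","side"):
    p,_=arm.camera(n); 
    q=p[150:300,240:440] if n=="top" else p[120:270,250:450]
    cv2.imwrite(f"pics/pre_{n}.png",cv2.resize(q,(600,450)))
E
```

```text
time_s: 5.67
ee_pos: [424.3, -210.5, 116.8]
tool_rot: [[-0.34, -0.841, -0.421], [0.157, 0.391, -0.907], [0.927, -0.374, -0.001]]
force: [-0.7, 0.5, -0.1]
opening: 72.5
5.6667 [424.3209, -210.4729, 116.7545] [-0.5013, 0.9441, 1.1928, -0.0757, 2.1896, 1.5008] [-0.7131, 0.4803, -0.0602] 72.468
[[-0.34, -0.841, -0.421], [0.157, 0.39, -0.907], [0.927, -0.374, -0.001]]
[ 424.17277921 -210.68756893   46.38404835]
shift m [-0.0652  0.0264  0.0003] rot [-0.08  0.1   0.01] ang 0.1
```

View pics/pre_side.png

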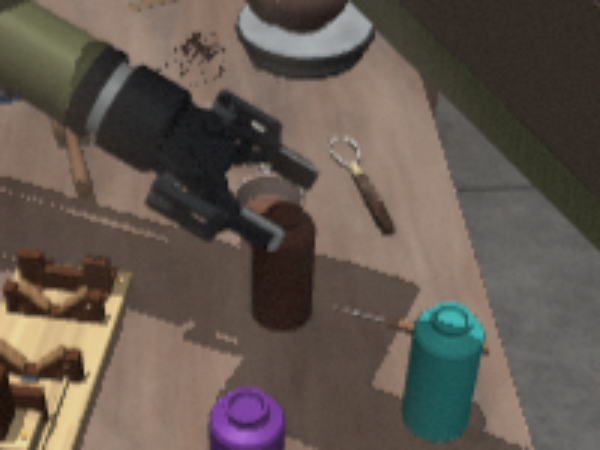

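View pics/pre_top.png

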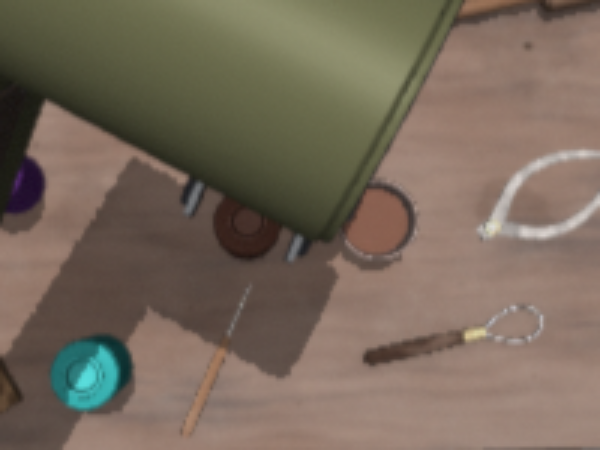

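In the pre-grasp pictures the fingertips sit at crop (192,205) and (297,250), evenly on both sides of the vase mouth at (245,220). The cup at (378,220) is clear, so I'll descend and close.

```bash
python3 -m pendant '[[[-0.018,0.0073,0.0003,0,0,0,0.85],[-0.036,0.0146,0.0003,0,0,0,0.85],[-0.052,0.021,0.0003,0,0,0,0.85],[-0.062,0.025,0.0003,0,0,0,0.85],[-0.065,0.0264,0.0003,0,0,0,0.85],[-0.065,0.0264,0.0003,0,0,0,0.85]]]'; python3 st.py
```

```text
time_s: 6.27
ee_pos: [424.9, -211.1, 47.8]
tool_rot: [[-0.342, -0.84, -0.421], [0.158, 0.39, -0.907], [0.926, -0.377, -0.0]]
force: [0.0, 0.5, 0.4]
opening: 72.7
6.2667 [424.8659, -211.095, 47.8159] [-0.5017, 1.0254, 1.1988, -0.0717, 2.1001, 1.509] [0.0178, 0.4601, 0.4059] 72.6948
[[-0.342, -0.84, -0.421], [0.158, 0.39, -0.907], [0.926, -0.377, -0.0]]
```

```bash
python3 -m pendant '[[[0,0,0,0,0,0,0.65],[0,0,0,0,0,0,0.6],[0,0,0,0,0,0,0.5],[0,0,0,0,0,0,0.4],[0,0,0,0,0,0,0.3],[0,0,0,0,0,0,0.3],[0,0,0,0,0,0,0.3]]]' 25; python3 st.py
```

```text
time_s: 6.85
ee_pos: [424.9, -211.3, 48.4]
tool_rot: [[-0.342, -0.84, -0.421], [0.159, 0.39, -0.907], [0.926, -0.377, -0.0]]
force: [-0.1, -1.6, 3.5]
opening: 51.2
6.85 [424.9499, -211.3379, 48.4305] [-0.5019, 1.0247, 1.1984, -0.072, 2.101, 1.509] [-0.0625, -1.559, 3.5222] 51.1747
[[-0.342, -0.84, -0.421], [0.159, 0.39, -0.907], [0.926, -0.377, -0.0]]
```

```bash
python3 -m pendant '[[[0.01,-0.004,0,0,0,0,0.3],[0.03,-0.012,0,0,0,0,0.3],[0.06,-0.0245,0,0,0,0,0.3],[0.09,-0.037,0,0,0,0,0.3],[0.12,-0.049,0,0,0,0,0.3],[0.139,-0.0566,0,0,0,0,0.3],[0.139,-0.0566,0,0,0,0,0.3]]]'; python3 st.py
python3 - <<'E'
from sim import *
from h import *
from tgt import delta
Rf=final(22);pf=gp(-28.5,58)+23*Rf[:,1]; print(pf)
s=arm.sense(); path(np.array(s["ee_pos"]),np.array(s["tool_rot"]),pf+[0,0,120],Rf,np.array(s["joint_positions"]))
delta(Rf,pf+[0,0,120])
p,_=arm.camera("side"); cv2.imwrite("pics/lift.png",cv2.resize(p[80:300,200:460],(780,660))[:600])
E
```

```text
time_s: 7.43
ee_pos: [426.0, -211.6, 202.6]
tool_rot: [[-0.348, -0.838, -0.421], [0.162, 0.389, -0.907], [0.923, -0.384, 0.0]]
force: [0.5, -0.6, -3.3]
opening: 50.6
7.4333 [426.0407, -211.6206, 202.585] [-0.5016, 0.849, 1.1559, -0.0837, 2.311, 1.4888] [0.4735, -0.5959, -3.2866] 50.6344
[[-0.348, -0.838, -0.421], [0.162, 0.389, -0.907], [0.923, -0.384, 0.0]]
[ 642.11496935 -178.83864443   36.67477134]
worst 0.0 min [-0.54  0.53  1.13 -0.12  1.36 -0.43] max [-0.39  0.83  1.38  0.37  2.28  1.4 ] end [-0.54  0.54  1.38  0.37  1.36 -0.43] ang 127.3
shift m [-0.1123 -0.1506 -0.1207] rot [  42.86 -102.4    62.4 ] ang 127.3
```

View pics/lift.png

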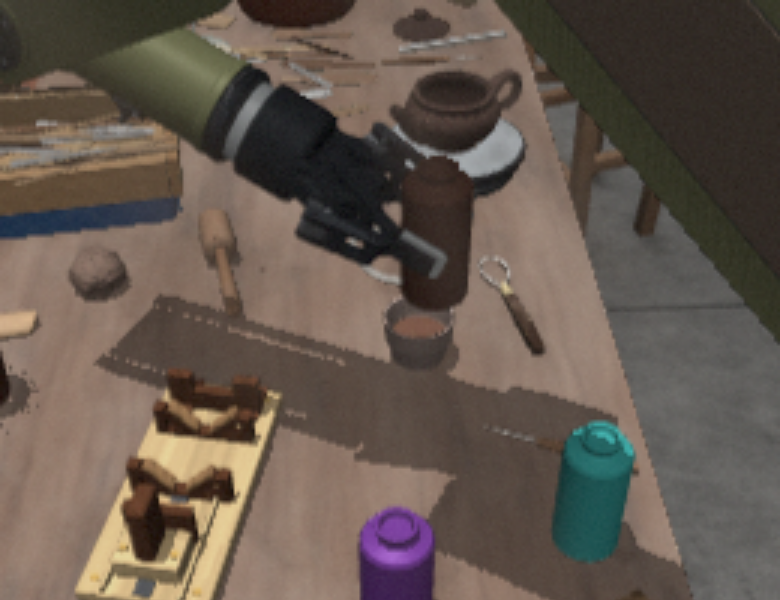

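```bash
python3 -m pendant '[[[-0.005,-0.007,-0.005,2,-4.8,2.9,0.3],[-0.011,-0.015,-0.012,4.2,-10.2,6.2,0.3],[-0.017,-0.022,-0.018,6.3,-15,9.2,0.3],[-0.023,-0.031,-0.025,8.8,-21,12.8,0.3],[-0.029,-0.039,-0.031,11.1,-26.6,16.2,0.3],[-0.035,-0.047,-0.038,13.4,-32,19.5,0.3],[-0.042,-0.056,-0.045,16,-38,23.2,0.3],[-0.048,-0.065,-0.052,18.3,-43.8,26.7,0.3],[-0.055,-0.073,-0.059,20.8,-49.7,30.3,0.3],[-0.061,-0.082,-0.066,23.3,-55.6,33.9,0.3],[-0.068,-0.091,-0.073,25.7,-61.5,37.5,0.3],[-0.074,-0.1,-0.08,28.3,-67.6,41.2,0.3]]]'; python3 st.py;  python3 - <<'E'
from sim import *
from tgt import delta
Rf=final(22);pf=gp(-28.5,58)+23*Rf[:,1]
delta(Rf,pf+[0,0,120])
E
```

```text
time_s: 8.48
ee_pos: [568.9, -188.6, 167.2]
tool_rot: [[-0.681, -0.323, 0.657], [-0.724, 0.164, -0.67], [0.109, -0.932, -0.345]]
force: [-0.3, 0.2, -3.6]
opening: 50.8
8.4833 [568.9245, -188.6349, 167.2251] [-0.4049, 0.589, 1.2523, 0.0232, 1.6702, 0.367] [-0.2533, 0.219, -3.5999] 50.7938
[[-0.681, -0.323, 0.657], [-0.724, 0.164, -0.67], [0.109, -0.932, -0.346]]
shift m [-0.0581 -0.0122  0.0452] rot [ 15.14 -35.56  21.69] ang 44.3
```

```bash
python3 -m pendant '[[[-0.007,-0.0015,0.0055,1.8,-4.3,2.6,0.3],[-0.015,-0.003,0.0115,3.9,-9.1,5.5,0.3],[-0.024,-0.005,0.0185,6.2,-14.6,8.9,0.3],[-0.033,-0.007,0.0255,8.6,-20.1,12.3,0.3],[-0.042,-0.009,0.0325,10.9,-25.6,15.6,0.3],[-0.05,-0.0105,0.039,13,-30.6,18.7,0.3],[-0.056,-0.0118,0.0435,14.6,-34.2,20.9,0.3],[-0.058,-0.0122,0.0452,15.1,-35.6,21.7,0.3],[-0.058,-0.0122,0.0452,15.1,-35.6,21.7,0.3]]]'; python3 st.py;  python3 - <<'E'
from sim import *
from h import *
from tgt import delta
Rf=final(22);pf=gp(-28.5,58)+23*Rf[:,1]
delta(Rf,pf)
for n in("top","side"):
    p,d=arm.camera(n); np.save(f"{n}_d2.npy",d); np.save(f"{n}_p2.npy",p)
    q=p[60:230,190:400] if n=="top" else p[130:310,170:400]
    cv2.imwrite(f"pics/lay_{n}.png",cv2.resize(q,None,fx=3,fy=3))
    W=cloud(n,d)
    for r in arm.cut_out(n,"vase")[:4]: 
        P=W[r["mask"]&(d>0)]; print(n,r["conf"],r["xy"],p[r["mask"]].mean(0).round(),np.percentile(P,[2,50,98],axis=0).round().tolist())
        np.save(f"mv_{n}_{int(r['xy'][0])}.npy",r["mask"])
    for l in("vase_foot","vase_shoulder","vase_middle"):
        for r in arm.tip_of(n,l): print(n,l,round(r["conf"],2),np.round(r["xy"],1))
E
```

```text
time_s: 9.23
ee_pos: [640.0, -178.9, 153.1]
tool_rot: [[-0.198, 0.074, 0.977], [-0.905, 0.369, -0.211], [-0.377, -0.926, -0.006]]
force: [-0.2, -0.1, -2.7]
opening: 51.3
9.2333 [640.011, -178.877, 153.062] [-0.5375, 0.5461, 1.3813, 0.3713, 1.3638, -0.4284] [-0.2185, -0.1135, -2.6862] 51.2987
[[-0.198, 0.074, 0.978], [-0.905, 0.369, -0.211], [-0.377, -0.926, -0.006]]
shift m [0.0434 0.108  0.0028] rot [ 0.32 -0.16 -0.12] ang 0.4
top 0.66 [285.6, 126.0] [47. 57. 84.] [[609.0, -240.0, 166.0], [644.0, -147.0, 193.0], [669.0, -130.0, 200.0]]
top vase_foot 0.91 [280.8 122.1]
top vase_shoulder 0.72 [327.9 133.4]
top vase_shoulder 0.44 [279.2 123.7]
top vase_middle 0.9 [303.  132.4]
side 0.83 [397.2, 245.9] [ 98. 100.  39.] [[313.0, -110.0, 10.0], [339.0, -81.0, 79.0], [359.0, -73.0, 116.0]]
side 0.79 [329.8, 271.2] [93. 42. 76.] [[459.0, -38.0, 5.0], [485.0, -7.0, 82.0], [508.0, 1.0, 116.0]]
side 0.78 [252.0, 191.3] [32. 39. 58.] [[620.0, -217.0, 162.0], [642.0, -150.0, 195.0], [671.0, -127.0, 203.0]]
side vase_foot 0.9 [248.1 199.3]
side vase_foot 0.77 [396.4 258. ]
side vase_foot 0.66 [330.9 289.2]
side vase_shoulder 0.68 [334.2 259.6]
side vase_shoulder 0.62 [263.7 167.7]
side vase_shoulder 0.17 [339.  196.5]
side vase_middle 0.98 [330.8 274.4]
side vase_middle 0.95 [399.5 243.6]
side vase_middle 0.89 [256.3 182.2]
```

View pics/lay_top.png

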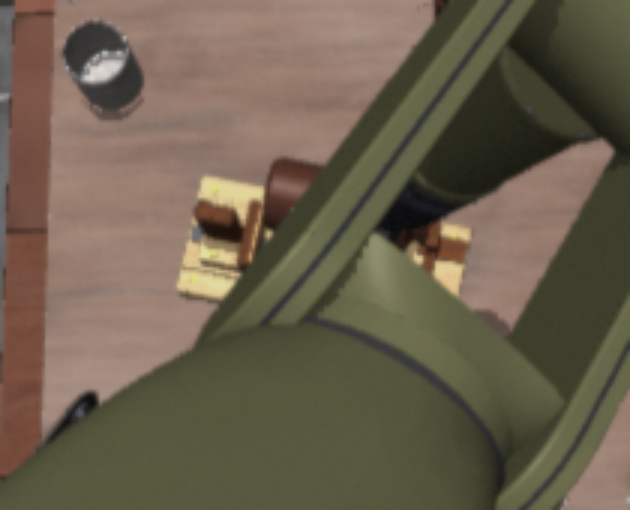

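View pics/lay_side.png

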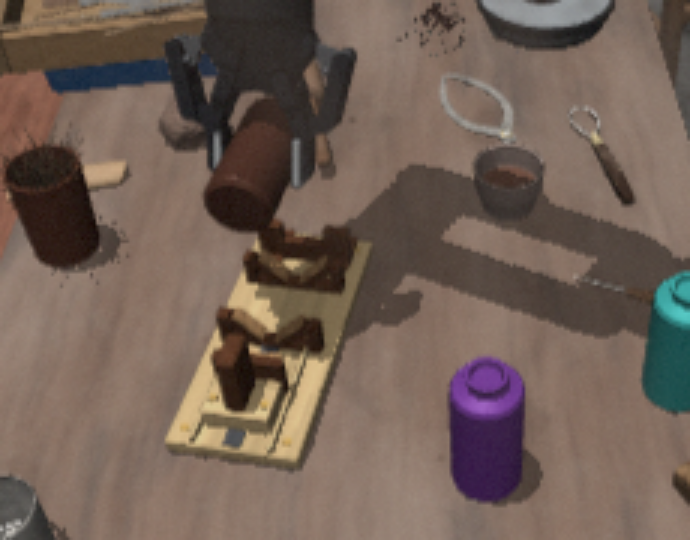

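The vase is now horizontal with its foot at side crop (240,205), pointing toward the stop side. I'll fit its axis from the depth data.

Run:
```python
from sim import *
from h import *
for n,f in(("side",252),("top",285)):
    d=np.load(f"{n}_d2.npy"); m=np.load(f"mv_{n}_{f}.npy"); m=cv2.erode(m.astype(np.uint8),np.ones((3,3)))>0
    P=cloud(n,d)[m&(d>0)]
    x=np.array([np.sin(ang),-np.cos(ang),0]); Y=-a
    Q=np.c_[(P-c)@x,(P-c)@Y,P[:,2]]  # cradle frame
    print(n,len(P),np.percentile(Q,[1,5,50,95,99],axis=0).round(1).tolist())
    foot=np.percentile(Q[:,1],98)
    B=Q[(Q[:,1]<foot-8)&(Q[:,1]>foot-95)]
    def f(q):
        # axis point at y=0: (q0,q1), slopes
        dirv=np.array([q[2],1,q[3]]);dirv/=np.linalg.norm(dirv)
        w=B-[q[0],-25,q[1]]; return np.linalg.norm(w-np.outer(w@dirv,dirv),axis=1)-26
    r=least_squares(f,[0,175,0,0],loss="soft_l1",f_scale=2); print("axis at y=-25 x,z",r.x[:2].round(1),"slopes deg",np.degrees(r.x[2:]).round(1),"rms",np.sqrt((r.fun**2).mean()).round(2))
    F=Q[Q[:,1]>foot-3]; print("foot y",foot.round(1),len(F))
s=arm.sense();R=np.array(s["tool_rot"]);g=np.array(s["ee_pos"])-23*R[:,1]-c
print("grasp(23) cradle",[(g@np.array([np.sin(ang),-np.cos(ang),0])).round(1),(g@-a).round(1),g[2].round(1)])
```

```text
side 736 [[-24.2, -54.9, 163.6], [-22.4, -44.5, 170.4], [-4.8, 10.2, 196.7], [14.5, 29.9, 202.7], [17.6, 30.7, 203.6]]
axis at y=-25 x,z [  1.2 176.1] slopes deg [ 0.2 -0. ] rms 0.86
foot y 30.5 203
top 215 [[-24.4, -83.2, 175.9], [-21.6, -78.6, 180.3], [-4.5, 14.2, 195.3], [14.3, 23.8, 198.2], [17.8, 25.4, 200.0]]
axis at y=-25 x,z [ -0.3 172.1] slopes deg [-1.2 -1.2] rms 1.21
foot y 24.6 36
grasp(23) cradle [np.float64(0.1), np.float64(-28.3), np.float64(178.2)]
```

```bash
cat > d.py <<'E'
import sys
from sim import *
from h import *
from tgt import delta
y,z=map(float,sys.argv[1:3]); tilt=float(sys.argv[3]) if len(sys.argv)>3 else 22
Rf=final(tilt)
delta(Rf,gp(y,z)+23*Rf[:,1])
s=arm.sense();R=np.array(s["tool_rot"]);g=np.array(s["ee_pos"])-23*R[:,1]-c
print("t",s["time_s"],"grasp cradle",[(g@np.array([np.sin(ang),-np.cos(ang),0])).round(1),(g@-a).round(1),g[2].round(1)],"F",np.round(s["force"],2),"M",np.round(s["torque"],2),"open",round(s["opening"],1))
E
python3 d.py -31.5 80; python3 st.py
```

```text
shift m [ 0.0398  0.0898 -0.    ] rot [ 0.03  0.06 -0.01] ang 0.1
t 9.7333 grasp cradle [np.float64(0.1), np.float64(-28.3), np.float64(178.2)] F [-0.27 -0.37 -3.71] M [-0.34 -0.01 -0.  ] open 51.1
9.7333 [642.2074, -178.6197, 156.8405] [-0.5354, 0.5423, 1.3772, 0.3713, 1.3651, -0.4275] [-0.268, -0.3655, -3.706] 51.1364
[[-0.194, 0.078, 0.978], [-0.906, 0.366, -0.209], [-0.375, -0.927, -0.0]]
```

```bash
python3 -m pendant '[[[0.004,0.008,0,0,0,0,0.3],[0.01,0.022,0,0,0,0,0.3],[0.017,0.038,0,0,0,0,0.3],[0.024,0.054,0,0,0,0,0.3],[0.031,0.07,0,0,0,0,0.3],[0.036,0.081,0,0,0,0,0.3],[0.039,0.088,0,0,0,0,0.3],[0.0398,0.0898,0,0,0,0,0.3],[0.0398,0.0898,0,0,0,0,0.3],[0.0398,0.0898,0,0,0,0,0.3],[0.0398,0.0898,0,0,0,0,0.3]]]'
python3 - <<'E'
from sim import *
from h import *
n="side"
p,d=arm.camera(n); cv2.imwrite("pics/low_side.png",cv2.resize(p[150:290,190:380],None,fx=4,fy=4)); W=cloud(n,d)
for r in arm.cut_out(n,"vase")[:4]:
    if p[r["mask"]].mean(0).max()>75: continue
    m=cv2.erode(r["mask"].astype(np.uint8),np.ones((3,3)))>0
    P=W[m&(d>0)]; x=np.array([np.sin(ang),-np.cos(ang),0]); Q=np.c_[(P-c)@x,(P-c)@-a,P[:,2]]
    foot=np.percentile(Q[:,1],98); B=Q[(Q[:,1]<foot-8)&(Q[:,1]>foot-95)]
    def f(q):
        dv=np.array([q[2],1,q[3]]);dv/=np.linalg.norm(dv); w=B-[q[0],-25,q[1]]; return np.linalg.norm(w-np.outer(w@dv,dv),axis=1)-26
    r=least_squares(f,[0,80,0,0],loss="soft_l1",f_scale=2); print("foot",foot.round(1),"x,z",r.x[:2].round(1),np.degrees(r.x[2:]).round(1))
E
python3 d.py -31.5 60
```

```text
time_s: 10.65
ee_pos: [642.3, -182.2, 59.8]
tool_rot: [[-0.193, 0.08, 0.978], [-0.907, 0.366, -0.209], [-0.374, -0.927, 0.002]]
force: [-0.3, 0.1, -3.0]
opening: 51.0
foot 26.8 x,z [ 2.4 80. ] [0.3 0.2]
shift m [ 0.0077  0.0196 -0.0008] rot [-0.07  0.1   0.02] ang 0.1
t 10.75 grasp cradle [np.float64(0.7), np.float64(-31.7), np.float64(81.1)] F [-0.03  0.   -2.3 ] M [-0.35  0.15  0.03] open 51.1
```

View pics/low_side.png

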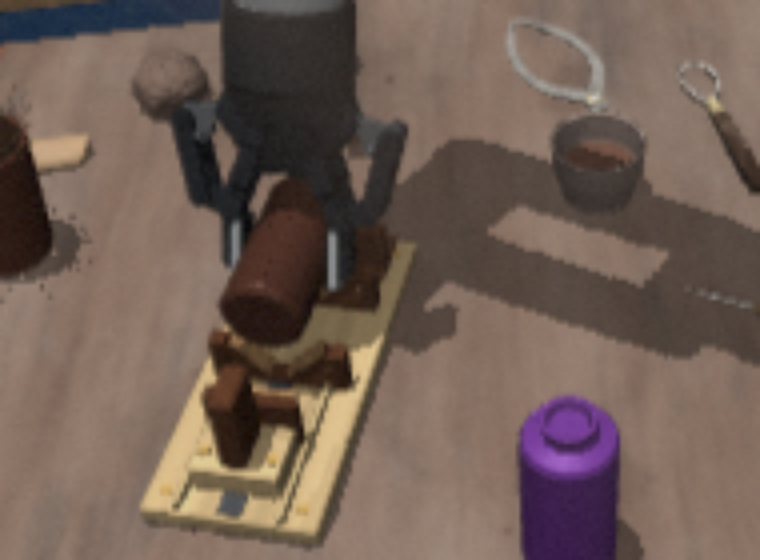

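```bash
python3 -m pendant '[[[0.002,0.004,-0.0005,0,0,0,0.3],[0.004,0.009,-0.001,0,0,0,0.3],[0.006,0.014,-0.0015,0,0,0,0.3],[0.0066,0.0165,-0.0015,0,0,0,0.3],[0.0066,0.0165,-0.0015,0,0,0,0.3],[0.0066,0.0165,-0.0015,0,0,0,0.3]]]'; python3 d.py -31.5 58
```

```text
time_s: 11.25
ee_pos: [640.4, -181.5, 41.4]
tool_rot: [[-0.194, 0.079, 0.978], [-0.907, 0.366, -0.209], [-0.375, -0.927, 0.001]]
force: [-0.5, 0.3, -1.5]
opening: 51.1
shift m [0.0018 0.0044 0.0011] rot [-0.02  0.07 -0.  ] ang 0.1
t 11.25 grasp cradle [np.float64(-1.1), np.float64(-31.5), np.float64(62.7)] F [-0.51  0.31 -1.53] M [-0.42  0.08  0.08] open 51.1
```

```bash
python3 -m pendant '[[[0.0002,0.0005,0.0002,0,0,0,0.3],[0.0004,0.0009,0.0002,0,0,0,0.3],[0.0006,0.0014,0.0002,0,0,0,0.3],[0.0008,0.0019,0.0002,0,0,0,0.3],[0.0008,0.0019,0.0002,0,0,0,0.3]]]'; python3 d.py -31.5 58
```

```text
time_s: 11.67
ee_pos: [640.7, -181.7, 39.4]
tool_rot: [[-0.194, 0.079, 0.978], [-0.907, 0.366, -0.209], [-0.375, -0.927, 0.001]]
force: [-0.3, -0.7, -3.1]
opening: 50.7
shift m [0.001  0.0025 0.0008] rot [-0.02  0.08 -0.  ] ang 0.1
t 11.6667 grasp cradle [np.float64(-0.8), np.float64(-31.6), np.float64(60.7)] F [-0.28 -0.74 -3.1 ] M [-0.38  0.04 -0.04] open 50.7
```

```bash
python3 -m pendant '[[[0.0002,0.0005,0,0,0,0,0.3],[0.0004,0.0009,0,0,0,0,0.3],[0.0004,0.0009,0,0,0,0,0.3],[0.0004,0.0009,0,0,0,0,0.3]]]'; python3 d.py -31.5 58
```

```text
time_s: 12.0
ee_pos: [641.0, -181.7, 38.9]
tool_rot: [[-0.194, 0.08, 0.978], [-0.907, 0.366, -0.209], [-0.375, -0.927, 0.002]]
force: [-0.2, -0.3, -0.2]
opening: 51.3
shift m [0.0008 0.0021 0.0005] rot [-0.07  0.09 -0.01] ang 0.1
t 12.0 grasp cradle [np.float64(-0.5), np.float64(-31.6), np.float64(60.2)] F [-0.19 -0.33 -0.17] M [-0.26 -0.    0.09] open 51.3
```

```bash
python3 -m pendant '[[[0.0001,0.0003,0,0,0,0,0.3],[0.0002,0.0006,0,0,0,0,0.3],[0.0002,0.0006,0,0,0,0,0.3],[0.0002,0.0006,0,0,0,0,0.3]]]'; python3 d.py -31.5 58
```

```text
time_s: 12.33
ee_pos: [641.1, -181.7, 38.8]
tool_rot: [[-0.193, 0.08, 0.978], [-0.907, 0.366, -0.209], [-0.375, -0.927, 0.002]]
force: [-1.7, -0.4, 3.8]
opening: 51.2
shift m [0.0007 0.002  0.0004] rot [-0.09  0.11 -0.01] ang 0.1
t 12.3333 grasp cradle [np.float64(-0.4), np.float64(-31.6), np.float64(60.1)] F [-1.74 -0.43  3.82] M [-0.02  0.32  0.22] open 51.2
```

The force went from −3 to +4 N, so the vase is resting on the saddles. I'll open the fingers and check.

```bash
python3 -m pendant '[[[0,0,0,0,0,0,0.62],[0,0,0,0,0,0,0.66],[0,0,0,0,0,0,0.72],[0,0,0,0,0,0,0.8],[0,0,0,0,0,0,0.85],[0,0,0,0,0,0,0.85]]]'; python3 d.py -31.5 180
python3 - <<'E'
from h import *
p,d=arm.camera("side"); cv2.imwrite("pics/rel_side.png",cv2.resize(p[150:290,190:380],None,fx=4,fy=4))
E
```

```text
time_s: 12.83
ee_pos: [641.1, -181.7, 38.6]
tool_rot: [[-0.193, 0.08, 0.978], [-0.907, 0.366, -0.209], [-0.375, -0.927, 0.002]]
force: [-0.3, -0.4, -0.1]
opening: 72.4
shift m [-0.045  -0.1113  0.0006] rot [-0.08  0.1  -0.01] ang 0.1
t 12.8333 grasp cradle [np.float64(-0.4), np.float64(-31.5), np.float64(59.9)] F [-0.3  -0.37 -0.1 ] M [-0.2  0.1 -0. ] open 72.4
```

View pics/rel_side.png

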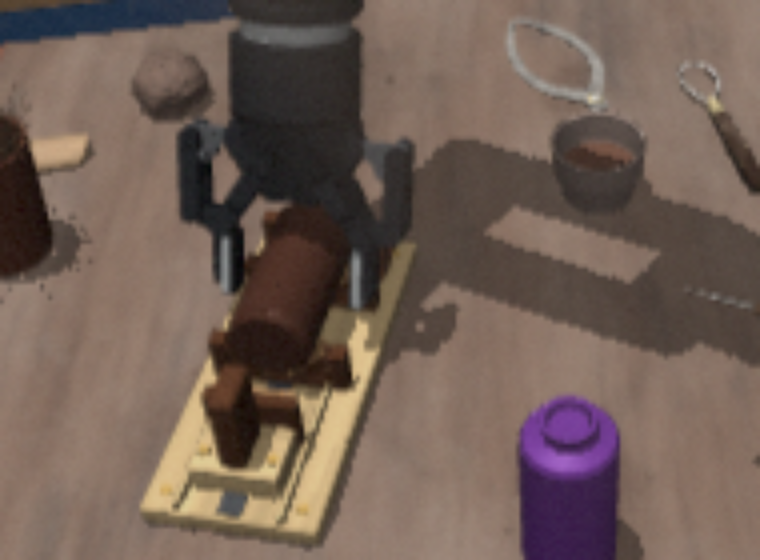

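The vase is lying in both saddles with its neck in the fork, and the fingers are clear on both sides (crop 228,260 and 362,280). I'll retract straight up.

```bash
python3 -m pendant '[[[-0.004,-0.01,0,0,0,0,0.85],[-0.01,-0.025,0,0,0,0,0.85],[-0.02,-0.049,0,0,0,0,0.85],[-0.032,-0.079,0,0,0,0,0.85],[-0.045,-0.111,0,0,0,0,0.85],[-0.045,-0.111,0,0,0,0,0.85]]]'; python3 d.py 83.5 170 0
python3 - <<'E'
from sim import *
s=__import__("workcell").arm.sense(); Rf=final(0)
j=path(np.array(s["ee_pos"]),np.array(s["tool_rot"]),gp(83.5,147),Rf,np.array(s["joint_positions"]))
j=path(gp(83.5,147),Rf,gp(83.5,57),Rf,j)
j=path(gp(83.5,57),Rf,gp(45,57),Rf,j)
E
```

```text
time_s: 13.38
ee_pos: [644.9, -183.2, 167.0]
tool_rot: [[-0.189, 0.092, 0.978], [-0.909, 0.361, -0.21], [-0.372, -0.928, 0.015]]
force: [0.2, -0.9, 1.6]
opening: 72.4
shift m [-0.092   0.0583 -0.0039] rot [ -0.85   0.21 -21.86] ang 21.9
t 13.3833 grasp cradle [np.float64(3.3), np.float64(-32.1), np.float64(188.3)] F [ 0.17 -0.94  1.58] M [-0.19  0.01 -0.05] open 72.4
worst 0.0 min [-0.52  0.49  1.37 -0.    1.23 -0.41] max [-0.18  0.53  1.41  0.36  1.36  0.03] end [-0.18  0.5   1.41 -0.    1.23  0.03] ang 21.9
worst 0.0 min [-0.18  0.5   1.41 -0.    1.05  0.03] max [-0.18  0.59  1.5  -0.    1.22  0.03] end [-0.18  0.59  1.5  -0.    1.05  0.03] ang 0.0
worst 0.0 min [-0.24  0.59  1.5  -0.    1.05 -0.03] max [-0.18  0.59  1.51 -0.    1.05  0.03] end [-0.24  0.59  1.51 -0.    1.05 -0.03] ang 0.0
```

```bash
python3 -m pendant '[[[-0.092,0.0583,-0.0039,-0.8,0.2,-21.8,0.5],[-0.092,0.0583,-0.0039,-0.8,0.2,-21.8,0.5],[-0.092,0.0583,-0.0039,-0.8,0.2,-21.8,0.5],[-0.092,0.0583,-0.0039,-0.8,0.2,-21.8,0.5],[-0.092,0.0583,-0.0039,-0.8,0.2,-21.8,0.5],[-0.092,0.0583,-0.0039,-0.8,0.2,-21.8,0.5],[-0.092,0.0583,-0.0039,-0.8,0.2,-21.8,0.5]]]'
python3 - <<'E'
from sim import *
from h import *
xc=np.array([np.sin(ang),-np.cos(ang),0])
for n in("side","top"):
    p,d=arm.camera(n); q=p[150:290,190:380] if n=="side" else p[100:190,230:370]
    cv2.imwrite(f"pics/stop_{n}.png",cv2.resize(q,None,fx=4,fy=4)); W=cloud(n,d)
    for l in("stop_grip","stop_face","vase_foot"):
        for r in arm.tip_of(n,l): w=atz(n,r["xy"],74 if l=="stop_grip" else 58)-c; print(n,l,round(r["conf"],2),np.round(r["xy"]),"cradle",(w@xc).round(1),(w@-a).round(1))
    for l in("end_stop","vase"):
      for r in arm.cut_out(n,l):
        P=W[r["mask"]&(d>0)]-c; Q=np.c_[P@xc,P@-a,P[:,2]]
        if np.abs(np.median(Q[:,0]))>60: continue
        print(n,l,round(r["conf"],2),np.percentile(Q,[2,50,98],axis=0).round(1).tolist())
        T=Q[Q[:,2]>80]; 
        if len(T) and l=="end_stop": print("tabtop",T.min(0).round(1),T.max(0).round(1),T.mean(0).round(1))
E
python3 d.py 83.5 80 0
```

```text
time_s: 13.97
ee_pos: [663.6, -78.8, 147.3]
tool_rot: [[-0.211, 0.001, 0.977], [-0.977, 0.001, -0.211], [-0.001, -1.0, 0.001]]
force: [0.4, -0.7, -0.4]
opening: 42.7
side stop_grip 0.7 [248. 252.] cradle 0.1 84.4
side stop_face 0.59 [253. 245.] cradle 0.7 50.8
side vase_foot 0.85 [330. 291.] cradle -191.4 143.5
side vase_foot 0.76 [392. 259.] cradle -310.0 38.9
side vase_foot 0.73 [255. 234.] cradle 6.1 18.6
side vase_foot 0.39 [265. 218.] cradle -1.3 -36.6
side end_stop 0.72 [[-25.7, 55.7, 22.3], [-6.3, 88.0, 42.6], [26.2, 101.5, 92.0]]
tabtop [-7.8 68.8 80.3] [ 8.5 99.2 93.7] [-1.1 86.4 88.7]
side vase 0.37 [[-50.7, -88.3, 10.2], [-20.4, 66.3, 19.5], [48.4, 117.3, 90.5]]
top stop_grip 0.92 [260. 133.] cradle -2.0 87.1
top stop_grip 0.66 [424. 219.] cradle -126.5 -330.8
top stop_face 0.66 [276. 140.] cradle -6.7 48.0
top vase_foot 0.82 [245. 210.] cradle -188.0 84.7
top vase_foot 0.79 [275. 273.] cradle -317.1 -17.0
top vase_foot 0.56 [286. 136.] cradle 5.7 27.4
top end_stop 0.65 [[-26.9, 53.0, 26.8], [-7.1, 71.6, 50.8], [24.3, 97.4, 90.7]]
tabtop [-27.   66.7  81.3] [  8.1  90.8 153.3] [-1.3 77.7 89.7]
top vase 0.66 [[-24.8, -84.0, 59.7], [-5.2, -30.8, 79.0], [22.0, 21.4, 84.7]]
shift m [-0.0001  0.09   -0.0001] rot [-0.04 -0.02 -0.06] ang 0.1
t 14.5667 grasp cradle [np.float64(-0.0), np.float64(83.3), np.float64(170.0)] F [0.34 0.07 0.56] M [ 0.06 -0.02 -0.02] open 43.0
```

View pics/stop_side.png

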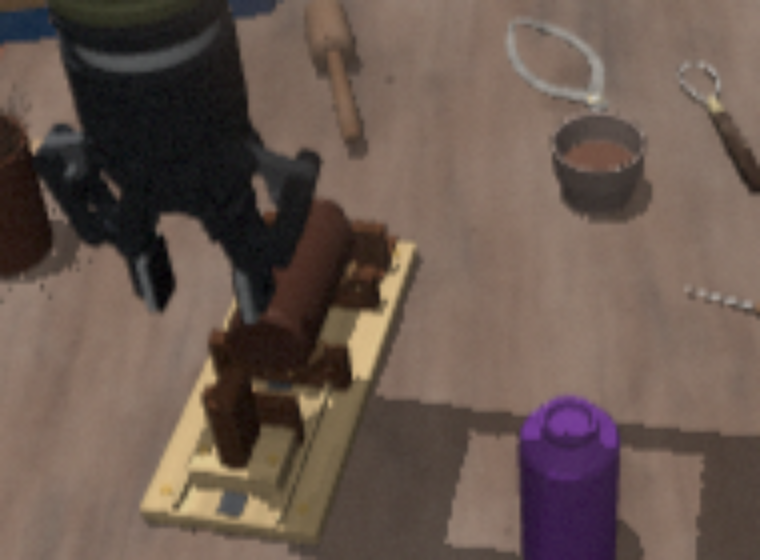

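View pics/stop_top.png

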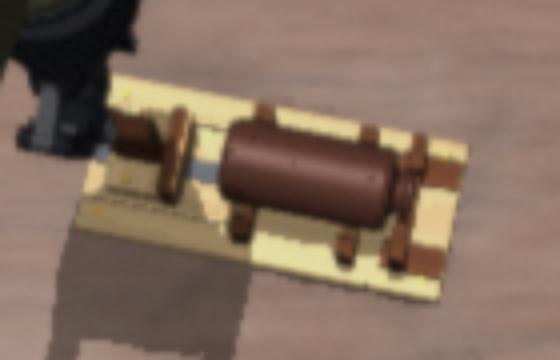

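The top view shows the vase in the saddles with its neck in the fork slot, at crop (403,190). Its foot is at (228,160), with a gap to the stop's cork face at (178,150). The tab is at cradle x≈0, y≈84, so I'll descend onto it.

```bash
python3 -m pendant '[[[0,0.015,0,0,0,0,0.5],[0,0.035,0,0,0,0,0.5],[0,0.055,0,0,0,0,0.5],[0,0.075,0,0,0,0,0.5],[0,0.087,0,0,0,0,0.5],[0,0.09,0,0,0,0,0.5],[0,0.09,0,0,0,0,0.5]]]'; python3 d.py 83.5 80 0; python3 -m pendant '[[[0,0,0,0,0,0,0.4],[0,0,0,0,0,0,0.3],[0,0,0,0,0,0,0.22],[0,0,0,0,0,0,0.1],[0,0,0,0,0,0,0],[0,0,0,0,0,0,0],[0,0,0,0,0,0,0]]]' 25;  python3 d.py 83.5 80 0
```

```text
time_s: 15.15
ee_pos: [663.2, -77.6, 56.0]
tool_rot: [[-0.211, -0.001, 0.978], [-0.978, 0.001, -0.211], [-0.001, -1.0, -0.002]]
force: [-0.1, 0.4, 0.8]
opening: 43.1
shift m [ 0.     -0.001   0.0007] rot [ 0.09 -0.01 -0.06] ang 0.1
t 15.15 grasp cradle [np.float64(-0.6), np.float64(83.5), np.float64(79.0)] F [-0.15  0.38  0.79] M [ 0.02 -0.01  0.02] open 43.1
time_s: 15.73
ee_pos: [663.7, -77.6, 57.3]
tool_rot: [[-0.211, 0.0, 0.978], [-0.978, 0.001, -0.211], [-0.001, -1.0, 0.0]]
force: [-1.4, 0.5, 5.7]
opening: 15.5
shift m [0.0001 0.0003 0.0002] rot [-0.01 -0.01 -0.07] ang 0.1
t 15.7333 grasp cradle [np.float64(-0.2), np.float64(83.6), np.float64(80.3)] F [-1.37  0.53  5.67] M [0.07 0.15 0.01] open 15.5
```

```bash
python3 -m pendant '[[[0.002,0,0,0,0,0,0],[0.005,0,0,0,0,0,0],[0.008,0,0,0,0,0,0],[0.011,0,0,0,0,0,0],[0.014,0,0,0,0,0,0],[0.017,0,0,0,0,0,0],[0.019,0,0,0,0,0,0],[0.021,0,0,0,0,0,0],[0.021,0,0,0,0,0,0]]]'; python3 d.py 51.5 80 0
```

```text
time_s: 16.48
ee_pos: [659.1, -98.9, 57.3]
tool_rot: [[-0.211, 0.0, 0.978], [-0.978, 0.001, -0.211], [-0.001, -1.0, 0.0]]
force: [-1.3, -0.6, 1.1]
opening: 15.6
shift m [0.0103 0.0003 0.0002] rot [-0.01 -0.03 -0.03] ang 0.0
t 16.4833 grasp cradle [np.float64(-0.2), np.float64(61.8), np.float64(80.3)] F [-1.33 -0.59  1.11] M [-0.    0.13 -0.02] open 15.6
```

```bash
cat > f.py <<'E'
from sim import *
from workcell import arm
s=arm.sense();R=np.array(s["tool_rot"]);g=np.array(s["ee_pos"])-c
print("t",round(s["time_s"],2),"y",(g@-a).round(2),"x",(g@np.array([np.sin(ang),-np.cos(ang),0])).round(2),"Fy",(np.array(s["force"])@-a).round(2),"F",np.round(s["force"],2),"M",np.round(s["torque"],2),round(s["opening"],1))
E
python3 -m pendant '[[[0.001,0,0,0,0,0,0],[0.002,0,0,0,0,0,0],[0.003,0,0,0,0,0,0],[0.004,0,0,0,0,0,0],[0.005,0,0,0,0,0,0]]]'>/dev/null; python3 f.py
python3 -m pendant '[[[0.0005,0,0,0,0,0,0],[0.001,0,0,0,0,0,0],[0.0015,0,0,0,0,0,0],[0.002,0,0,0,0,0,0]]]'>/dev/null; python3 f.py
```

```text
t 16.9 y 56.87 x -0.21 Fy 1.05 F [-1.25  1.34  1.7 ] M [ 0.28  0.02 -0.04] 15.2
t 17.23 y 55.5 x -0.2 Fy 3.84 F [0.57 3.8  1.45] M [ 0.69 -0.09 -0.02] 15.4
```

```bash
for i in 1; do python3 -m pendant '[[[0.0005,0,0,0,0,0,0],[0.001,0,0,0,0,0,0],[0.001,0,0,0,0,0,0]]]'>/dev/null; python3 f.py; done
python3 - <<'E'
from h import *
p,_=arm.camera("top"); cv2.imwrite("pics/push1.png",cv2.resize(p[100:190,230:370],None,fx=5,fy=5))
p,_=arm.camera("side"); cv2.imwrite("pics/push1s.png",cv2.resize(p[190:290,190:330],None,fx=5,fy=5))
E
python3 f.py
```

```text
t 17.48 y 54.59 x -0.19 Fy 4.48 F [-0.21  4.63  2.1 ] M [ 0.64 -0.05  0.04] 15.7
t 17.58 y 54.58 x -0.21 Fy 4.61 F [0.19 4.68 1.72] M [ 0.64 -0.06  0.01] 15.5
```

View pics/push1.png

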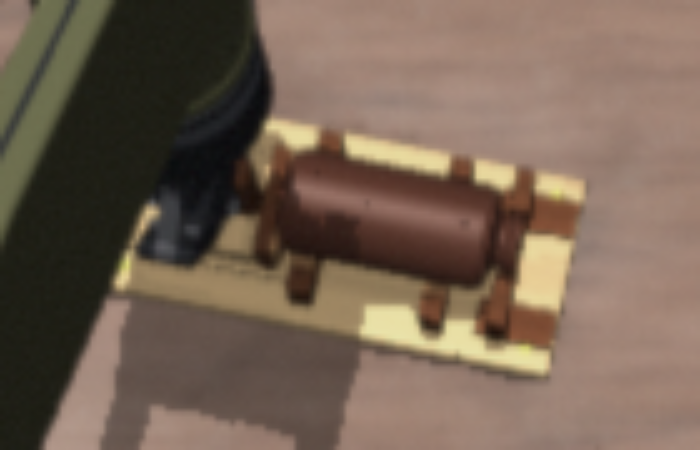

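View pics/push1s.png

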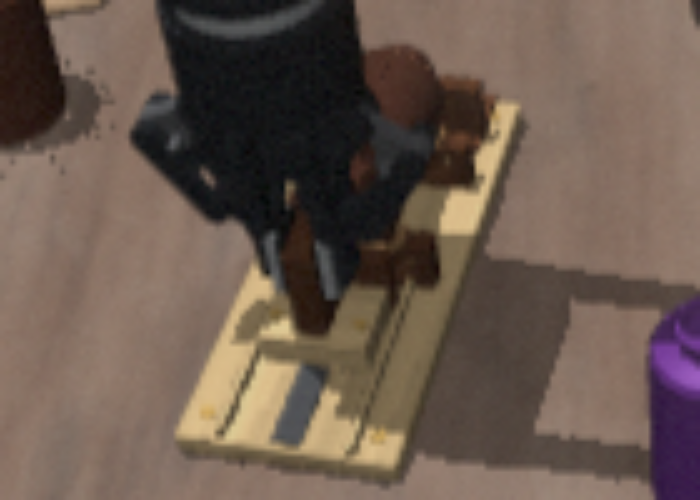

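The stop face is at the foot (top crop 278,205). A thin gap remains between the shoulder and the fork (about 500,240). I'll keep pushing in small steps.

```bash
python3 -m pendant '[[[0.0004,0,0,0,0,0,0],[0.0008,0,0,0,0,0,0],[0.0008,0,0,0,0,0,0]]]'>/dev/null; python3 f.py
```

```text
t 17.83 y 53.71 x -0.25 Fy 4.49 F [0.53 4.48 1.58] M [ 0.63 -0.07 -0.  ] 15.5
```

```bash
python3 -m pendant '[[[0.0004,0,0,0,0,0,0],[0.0008,0,0,0,0,0,0],[0.0008,0,0,0,0,0,0]]]'>/dev/null; python3 f.py
```

```text
t 18.08 y 52.76 x -0.23 Fy 3.21 F [-0.87  3.47  2.13] M [ 0.63 -0.01  0.06] 15.6
```

```bash
python3 -m pendant '[[[0.0004,0,0,0,0,0,0],[0.0008,0,0,0,0,0,0],[0.0008,0,0,0,0,0,0]]]'>/dev/null; python3 f.py
```

```text
t 18.33 y 51.83 x -0.2 Fy 4.84 F [-0.63  5.09  2.42] M [ 0.64 -0.08  0.01] 15.5
```

```bash
python3 -m pendant '[[[0.0003,0,0,0,0,0,0],[0.0005,0,0,0,0,0,0],[0.0005,0,0,0,0,0,0]]]'>/dev/null; python3 f.py
```

```text
t 18.58 y 51.24 x -0.21 Fy 4.33 F [-0.73  4.59  0.65] M [ 0.66 -0.03  0.  ] 15.8
```

```bash
python3 -m pendant '[[[0.0003,0,0,0,0,0,0],[0.0005,0,0,0,0,0,0],[0.0005,0,0,0,0,0,0]]]'>/dev/null; python3 f.py
```

```text
t 18.83 y 50.9 x -0.2 Fy 4.8 F [0.17 4.88 2.56] M [ 0.8  -0.06 -0.02] 15.9
```

```bash
python3 - <<'E'
from h import *
p,_=arm.camera("top"); cv2.imwrite("pics/push2.png",cv2.resize(p[100:190,230:370],None,fx=5,fy=5))
E
python3 f.py
```

```text
t 18.88 y 50.9 x -0.23 Fy 4.6 F [0.36 4.62 1.31] M [ 0.77 -0.12 -0.02] 16.0
```

View pics/push2.png

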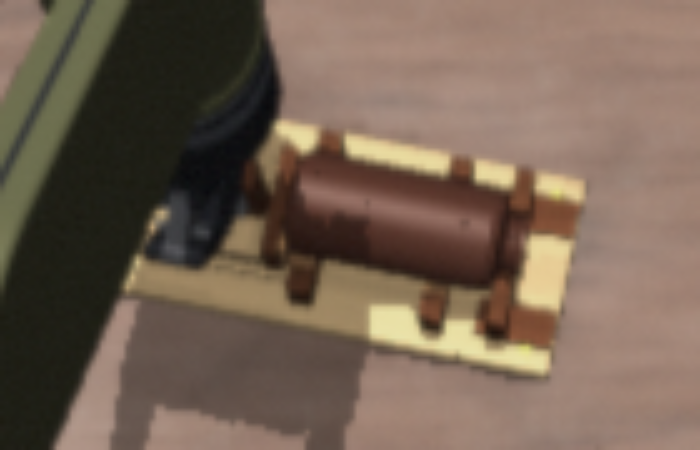

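```bash
python3 -m pendant '[[[0.0003,0,0,0,0,0,0],[0.0006,0,0,0,0,0,0],[0.0006,0,0,0,0,0,0]]]'>/dev/null; python3 f.py
```

```text
t 19.13 y 50.82 x -0.2 Fy 5.93 F [0.11 6.04 2.  ] M [ 0.86 -0.11 -0.02] 15.5
```

```bash
python3 -m pendant '[[[0.0003,0,0,0,0,0,0],[0.0006,0,0,0,0,0,0],[0.0006,0,0,0,0,0,0]]]'>/dev/null; python3 f.py
```

```text
t 19.38 y 50.76 x -0.23 Fy 7.0 F [1.03 6.94 1.18] M [ 0.87 -0.07  0.01] 16.0
```

```bash
python3 -m pendant '[[[0.0004,0,0,0,0,0,0],[0.0008,0,0,0,0,0,0],[0.0009,0,0,0,0,0,0]]]'>/dev/null; python3 f.py
```

```text
t 19.63 y 50.71 x -0.21 Fy 6.99 F [0.64 7.01 1.66] M [ 0.97 -0.16  0.04] 15.9
```

It has stalled firmly: 0.9 mm commanded gave only 0.05 mm of travel at about 7 N. The shoulder is home on the fork, so I'll let go and rise.

```bash
python3 -m pendant '[[[0,0,0,0,0,0,0.22],[0,0,0,0,0,0,0.28],[0,0,0,0,0,0,0.36],[0,0,0,0,0,0,0.45],[0,0,0,0,0,0,0.5],[0,0,0,0,0,0,0.5]]]' >/dev/null; python3 f.py; python3 -m pendant '[[[0,-0.01,0,0,0,0,0.5],[0,-0.03,0,0,0,0,0.5],[0,-0.06,0,0,0,0,0.5],[0,-0.1,0,0,0,0,0.5],[0,-0.14,0,0,0,0,0.5],[0,-0.18,0,0,0,0,0.5],[0,-0.2,0,0,0,0,0.5]]]'; python3 -m pendant '[[[-0.15,0,0,0,0,0,0.5],[-0.15,0,0,0,0,0,0.5],[-0.15,0,0,0,0,0,0.5],[-0.15,0,0,0,0,0,0.5],[-0.15,0,0,0,0,0,0.5]]]'; python3 f.py
python3 - <<'E'
from sim import *
from h import *
xc=np.array([np.sin(ang),-np.cos(ang),0])
for n in("side","top"):
    p,d=arm.camera(n); q=p[180:290,210:340] if n=="side" else p[100:190,230:370]
    cv2.imwrite(f"pics/end_{n}.png",cv2.resize(q,None,fx=5,fy=5)); cv2.imwrite(f"pics/endfull_{n}.png",p); W=cloud(n,d)
    for l in("end_stop","vase"):
      for r in arm.cut_out(n,l):
        P=W[r["mask"]&(d>0)]-c; Q=np.c_[P@xc,P@-a,P[:,2]]
        if np.abs(np.median(Q[:,0]))>60: continue
        print(n,l,round(r["conf"],2),np.percentile(Q,[2,50,98],axis=0).round(1).tolist())
E
```

```text
t 20.13 y 50.29 x -0.16 Fy -0.01 F [-0.23  0.04  0.26] M [ 0.02 -0.05 -0.01] 42.7
time_s: 20.72
ee_pos: [658.6, -111.6, 264.4]
tool_rot: [[-0.211, 0.01, 0.977], [-0.977, 0.002, -0.211], [-0.004, -1.0, 0.009]]
force: [0.6, 0.0, 0.8]
opening: 42.4
time_s: 21.13
ee_pos: [691.2, 40.9, 266.3]
tool_rot: [[-0.206, 0.012, 0.978], [-0.979, 0.005, -0.206], [-0.007, -1.0, 0.011]]
force: [0.2, 0.4, -0.3]
opening: 42.3
t 21.13 y 205.26 x 1.76 Fy 0.41 F [ 0.21  0.38 -0.27] M [-0.01 -0.02  0.01] 42.3
side end_stop 0.69 [[-25.8, 24.0, 22.5], [-6.4, 56.1, 41.6], [23.8, 68.7, 92.0]]
side vase 0.66 [[-24.7, -78.3, 58.1], [-7.8, -18.7, 79.8], [19.4, 20.6, 86.0]]
top end_stop 0.88 [[-26.7, 23.3, 29.7], [-7.4, 42.1, 52.7], [23.7, 63.4, 91.3]]
top vase 0.66 [[-25.2, -90.1, 58.7], [-6.3, -34.0, 78.8], [20.4, 16.9, 84.6]]
```

View pics/end_side.png

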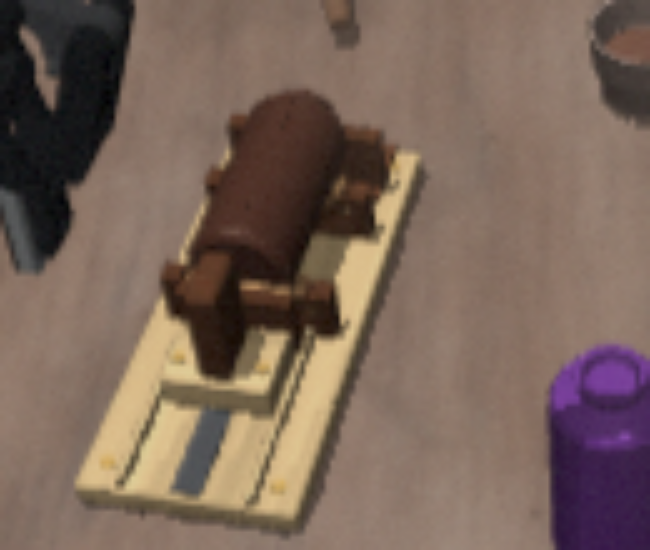

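View pics/end_top.png

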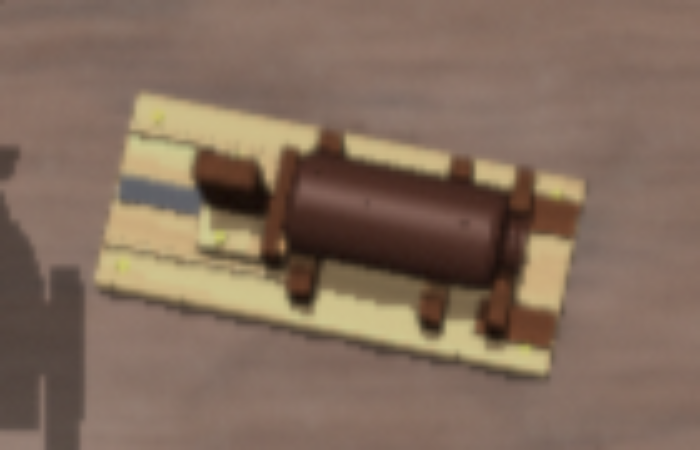

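View pics/endfull_top.png

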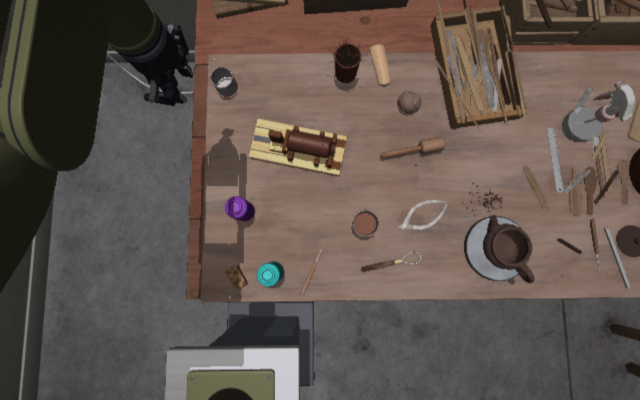

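```bash
python3 -c "
from workcell import arm
print(arm.job_done(), arm.sense()['time_s'])"
```

```text
the job is handed in; nothing more can be done
the job is handed in; nothing more can be done
```

The dark-brown vase is lying on its side in the cradle with its neck in the fork slot, and the end stop is up against its foot. I handed the job in at about 21.3 s, and no verdict was reported.

**Laying it down:** I gripped the vase at mid-height with 25 N and laid it in the saddles about 5 mm short of the fork. Contact showed as a rise to about 4 N, and then I opened the fingers.

**Closing the stop:** I gripped the stop's tab and slid it until the vase was home. By then 0.9 mm of commanded motion gave only 0.05 mm of travel, at about 7 N. Then I let go and moved the arm clear.

**Last checks:**
- In both camera views the vase's shoulder is at the fork and the stop face is at its foot. Depth puts the foot at about 17–21 mm and the stop face at about 23–24 mm along the cradle. That spread is within the camera error, so the missing play rests on the force stall rather than on the pictures.
- The tool force is back to about zero, and the gripper is clear of everything.
- The purple and turquoise look-alikes, the cup, the calipers and the mallet are where they were at the start.
- When I opened the fingers, the arm sprang about 0.4 mm toward the fork, not away from it. I saw no sign that the stop moved back.

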